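# Fish a tube carrier out of a deep cooling well with the hook

## Task

The orange tube carrier sits deep in one of the two narrow wells of the cooling block. Take the red-handled hook from its stand, feel gently with it for the carrier's lifting bail, lift the carrier out and set it down gently, standing upright on the floor of the blue cradle; then hang the hook back on its stand. Touch the carrier with the hook only, never with the fingers, never push or pull hard with the hook (10 N is too much), and leave the green carrier and everything else on the bench alone.

Things in the scene. Friction and masses are not known exactly. Their poses are not given: they have to be found in the camera images.
- block: Fixed aluminium cooling block, 170 (x) x 150 (y) x 125 mm tall; a white panel on its -x side, 90 mm tall, adds 12 mm. Origin: centre of its underside. Two wells open upwards, centred at y = +36 and y = -36 mm, each 92 mm long (x) by 34 mm wide (y), with vertical walls and a flat floor 12 mm above the underside.
- carrier: Loose ORANGE tube carrier, the one to retrieve, about 0.33 kg, in either well, its x along the well's x. Origin: centre of its underside. A box 89 (x) x 30 (y) x 36 mm tall; five white tube caps in a row stand to 42 mm above its underside. A steel lifting bail stands across it along y: an upside-down U of 4 mm wire, its legs at y = +-12.5 mm, the centre of its bar 80 mm above the underside.
- carrier_mid (a point): The middle of the orange carrier at the height of the bail's bar, 80 mm above its underside. The bail is clamped fast, its bar at any x from -18 to +18 mm from here; that is not measured: feel for it. A hook swept along +x under the bar meets it with its shank; the carrier may slide up to 3 mm, then stops at the end of the well. Hung off its middle the carrier tilts by up to 20 degrees.
- spare: Loose GREEN tube carrier of the same make in the other well, to be left there. Origin: centre of its underside.
- hook_grip (a point): Loose long-reach hook (0.11 kg), hanging upright on its stand. This point is the centre of its red handle, 18 x 18 mm (sides along its x and y) and 54 mm tall. Below the handle is a steel collar 26 mm across, from 27 to 35 mm below this point, then a straight shank 5 mm thick.
- hook_foot (a point): The hook's lowest point, on the shank's axis, 115 mm below the centre of the handle. A foot 5 mm thick runs from here along the hook's +x to a tip 11.5 mm away (centre lines) that turns up and ends 13 mm above this point. The pocket between shank and tip is 6.5 mm wide, its floor 5 mm above this point.
- hook_collar (a point): Middle of the underside of the hook's collar, on the shank's axis, 35 mm below the centre of the handle. It lies at the stand's seat point when the hook is hung.
- stand_seat (a point): Fixed white stand with a level fork plate, 8 mm thick, top 110 mm above the table, 54 mm wide (y). This point: top of the plate at the seat. The slot, 16 mm wide, is open to the stand's -x; prongs reach 36 mm to -x of here, the slot ends 9 mm to +x. The hook hangs with its shank in the slot, collar on the plate, its +x along the stand's +x; lift it 10 mm and draw it out to -x.
- cradle: Fixed open blue plastic cradle, 142 (x) x 60 (y) x 30 mm tall, walls and floor 5 mm thick, inside 132 x 50 mm. Origin: centre of its underside. A carrier hung tilted lands on its low end first and swings level about that end, its bar moving sideways, away from the low end, by up to 25 mm: let the hook follow the bar while lowering, else it leans stuck against the hook.
- reagent: Bystander: white reagent bottle, 70 mm across, 150 mm tall.
- amber: Bystander: amber glass jar, 48 mm across, 90 mm tall.
- beaker: Bystander: clear beaker, 60 mm across, 75 mm tall.
- tipbox: Bystander: blue tip box with clear lid, 85 x 120 x 65 mm.
- tuberack: Bystander: green tube rack with small caps, 70 x 130 x 42 mm.
- marker: Bystander: white and black marker pen lying down, 130 mm long, 13 mm thick.
Not all that is in view belongs to the job. Leave any yellow look-alike of the block alone.

How it is judged:
By the outcome, as a careful person would: the job done as asked, in the order asked, and still so for the second after the job is handed in, with the robot touching nothing.
It also fails if it takes over 72 s, if anything falls off the work surface, if the arm or the gripper's body presses on something with over 40 N, if the wrist force passes 120 N, or if a joint passes its speed limit or range.

## Robot

A 6-joint arm with a two-finger parallel gripper is mounted at the origin on the work surface. World frame = base frame: x ahead of the robot, y to its left, z up, the work surface at z = 0. Lengths are in m, angles in rad, forces in N, time in s.
With the tool pointing down it reaches from about 0.275 to 0.75 m from the base axis. Payload 10.2 kg.
Tool frame: the origin (TCP) lies midway between the tips of the shut fingers; the grasp point (between the pads) lies 19 mm behind it; x points along the fingers, y is the direction in which the jaws open and shut, and the axes are right-handed (so a half turn about x gives the same grasp; the last joint's range is limited). The gripper opens to 85 mm and grips with 20 to 120 N. Pads are 22 mm wide; open, the fingers measure 114 mm over their backs; the gripper's body (76 mm by 85 mm) begins 54 mm behind the grasp point. The pads swing forward as they close: fully open they stand 13 mm farther back than shut.
Start: joints at [-1.493, 0.313, 1.498, -0, 1.331, -0.223], TCP at [0.156, -0.501, 0.231] pointing down, gripper open.
Joint ranges: [-2.94, 2.94], [-0.97, 2.17], [0.19, 2.56], [-1.23, 4.37], [0.02, 3.11], [-2.88, 2.88]. Speed limits (rad/s): [2.39, 2.39, 3.01, 3.14, 3.14, 3.14].

## Interface

Orientations are given as a rotation vector (axis times angle).
In Python, from plant import env gives the robot as it stands.
- The arm moves only by the tool step_arm, never from a script. Its argument "deltas" is a list of rows, each a list of 7 numbers: the shift along the tool's x, y, z in cm, then the turn, a rotation vector about the tool's x, y, z in degrees, then the finger opening in cm, from 0 to 8.54. A call has 1 to 20 rows; each row shifts and turns the commanded pose from where the row before left it, along the tool's axes as they then stand; what a row does not reach is not made up. A row lasts 1/10 s, in which the tool goes at most 50 mm and 8.59 degrees, less where a joint would pass 70% of its speed; a pose out of reach is approached as far as the arm can. A call with a gripper value outside its range is refused whole. The fingers move at their own pace and stop on an object; "squeeze" is the grip in N (left out, the last holds). Time passes only in rows, so rows that do not move let the fingers close. It gives the time, the measured TCP pose, the force and the opening at its end, in the units of the state.
- env.read_state(): the state, without advancing time (a new reading comes with each control period).
- env.camera(name): name is "side" or "top"; returns a dict with "pixels" (480x640x3 uint8, red, green, blue), "fx", "fy", "cx", "cy" (pixels), "eye" and "rotation" of the camera in the world. Camera axes: x right, y up, looking along -z (the intrinsics and any distortion apply to the point x, -y, -z); pixel columns grow to the right and rows downward; lengths in m; the calibration is good to about 2 mm. A picture is of the moment at which its call begins. There is no depth.
- env.hand_in(): hands the job in, once; it reports no verdict.
The state is a dict: "clock": time; "q": joint angles; "dq": joint speeds; "tau": joint torques, N m; "position": TCP position; "ee_rot": TCP orientation; "ft_force": force on the tool from outside, world axes, zero at the start; "ft_torque": the same for the moment, N m; "gripper_width": finger opening in m.
Only numpy, scipy, OpenCV 4.12 (cv2) and the standard library are available. Lean on these libraries where they do the work, as an engineer would, in place of code of your own. Each camera call takes 0.05 s, during which the arm holds its last target.

## Working session

There is one attempt and no reset: what is moved stays moved. The work goes in short steps, Python scripts to look and compute and a tool call to move; the robot and the scene stay as the last step left them, time stands still between calls to the robot, and variables do not carry over. Pictures are saved under pics/ and viewed, and the job is handed in when it is done.

Besides the shell and the picture viewer there is one more tool, called as name([rows], argument=value, ...), one row to a line, values as JSON. step_arm: Moves the arm, as the interface text tells. Its arguments: {"type":"object","properties":{"deltas":{"type":"array"},"squeeze":{"type":"number"}},"required":["deltas"]}

```bash
ls; mkdir -p pics
python3 - <<'E'
from plant import env
import cv2
s=env.read_state(); print(s)
for n in("side","top"):
    c=env.camera(n); cv2.imwrite(f"pics/{n}0.png",c["pixels"][:,:,::-1]); print(n,{k:v for k,v in c.items() if k!="pixels"})
E
```

```text
pics
{'clock': 0.0, 'q': array([-1.49339062e+00,  3.13460088e-01,  1.49847168e+00,  9.17942401e-06,
        1.33098659e+00, -2.23336970e-01]), 'dq': array([ 4.09861999e-05,  1.00319762e-03, -6.11385470e-04,  1.35130344e-03,
       -5.33122586e-04,  9.63582546e-04]), 'tau': array([ 1.31605288e-03, -4.12265611e+01, -2.59742653e+01, -1.28645052e-04,
        4.15742790e-03, -5.83908005e-06]), 'position': array([ 0.15552168, -0.50115751,  0.23071689]), 'ee_rot': array([ 2.06023664,  0.31351471, -2.06001674]), 'ft_force': array([-0.03804368,  0.66651334,  0.55826948]), 'ft_torque': array([ 0.01266812, -0.01988669,  0.03128754]), 'gripper_width': 0.08575271313488875}
side {'fx': 569.5302496576331, 'fy': 569.5302496576331, 'cx': 312.89394358254384, 'cy': 236.150030842135, 'eye': array([-0.16998515, -0.72848119,  1.21244261]), 'rotation': array([ 0.7130119 , -0.30153519, -0.75116796])}
top {'fx': 489.42165372431526, 'fy': 489.42165372431526, 'cx': 326.45503084464764, 'cy': 230.97057961821736, 'eye': array([ 0.46628952, -0.03429591,  1.27728805]), 'rotation': array([ 0.03544314, -0.04255021, -1.54805034])}
```

View pics/side0.png

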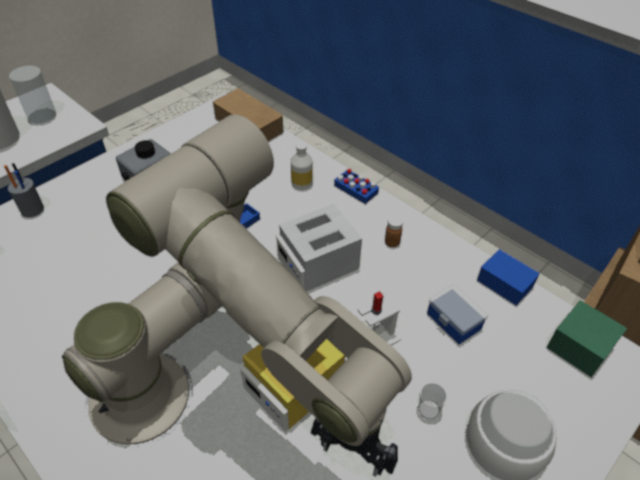

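View pics/top0.png

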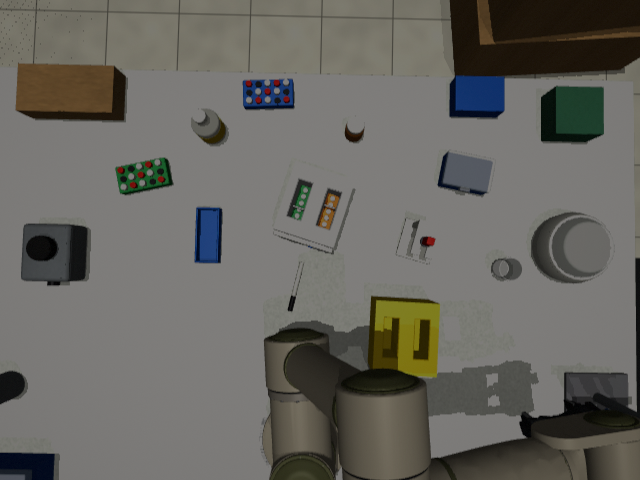

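```bash
cat > h.py <<'E'
import numpy as np, cv2
from scipy.spatial.transform import Rotation as R
CAL={"side":(569.5302496576331,312.89394358254384,236.150030842135,[-0.16998515,-0.72848119,1.21244261],[0.7130119,-0.30153519,-0.75116796]),
"top":(489.42165372431526,326.45503084464764,230.97057961821736,[0.46628952,-0.03429591,1.27728805],[0.03544314,-0.04255021,-1.54805034])}
def ray(n,u,v):
    f,cx,cy,e,r=CAL[n]
    d=R.from_rotvec(r).apply([(u-cx)/f,-(v-cy)/f,-1.]); return np.array(e),d/np.linalg.norm(d)
def plane(n,u,v,z):
    e,d=ray(n,u,v); return e+d*(z-e[2])/d[2]
def proj(n,p):
    f,cx,cy,e,r=CAL[n]
    q=R.from_rotvec(r).inv().apply(np.asarray(p,float)-e); q=np.atleast_2d(q)
    return np.c_[cx+f*q[:,0]/-q[:,2],cy+f*q[:,1]/q[:,2]].squeeze()
def tri(a,b):
    (e1,d1),(e2,d2)=ray("side",*a),ray("top",*b)
    A=np.c_[d1,-d2]; t=np.linalg.lstsq(A,e2-e1,rcond=None)[0]
    p,q=e1+d1*t[0],e2+d2*t[1]; return (p+q)/2,np.linalg.norm(p-q)
def shot(n,name,box=None,k=1):
    from plant import env
    im=env.camera(n)["pixels"][:,:,::-1].copy(); cv2.imwrite(f"pics/{name}.png",im); return im
def crop(im,name,x0,y0,x1,y1,k):
    cv2.imwrite(f"pics/{name}.png",cv2.resize(im[y0:y1,x0:x1],None,fx=k,fy=k,interpolation=cv2.INTER_CUBIC))
E
python3 - <<'E'
from h import *
t=cv2.imread("pics/top0.png");s=cv2.imread("pics/side0.png")
a=np.zeros((600,800,3),np.uint8)
crop(t,"t0a",260,150,450,270,4)
crop(s,"s0a",260,190,420,350,3.7)
E
```

```text
(no output)
```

View pics/t0a.png

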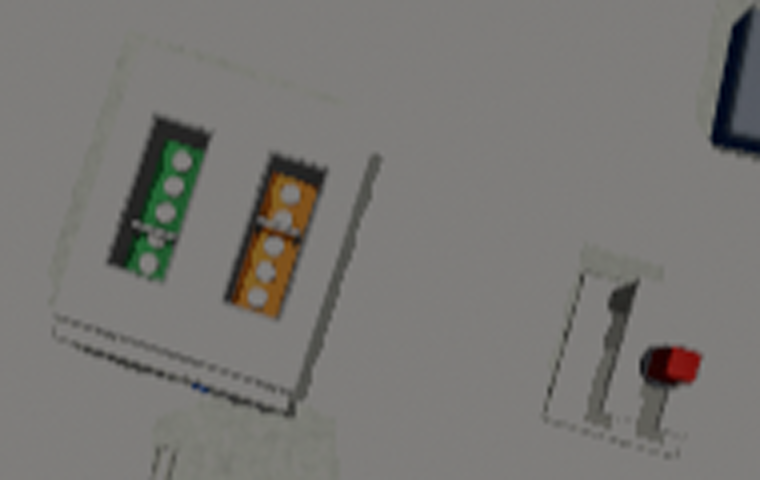

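View pics/s0a.png

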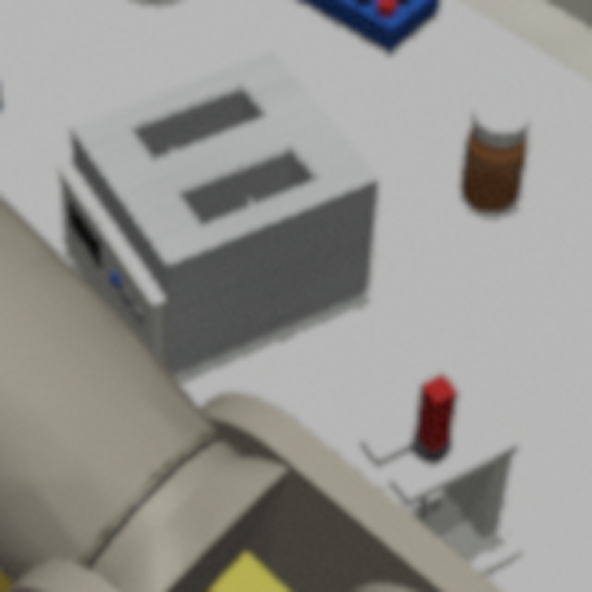

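Run:
```python
from h import *
t=cv2.imread("pics/top0.png");s=cv2.imread("pics/side0.png")
def en(im):
    o=cv2.LUT(im,np.clip((np.arange(256)-60)*255/90,0,255).astype(np.uint8)) if 0 else cv2.createCLAHE(4,(8,8)).apply(cv2.cvtColor(im,cv2.COLOR_BGR2GRAY))
    return o
crop(en(t),"t0b",265,155,365,255,6)
crop(en(t),"t0c",385,200,450,275,8)
crop(en(s),"s0b",270,195,370,300,5.7)
crop(en(s),"s0c",345,280,410,350,8)
```

```text
(no output)
```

View pics/t0b.png

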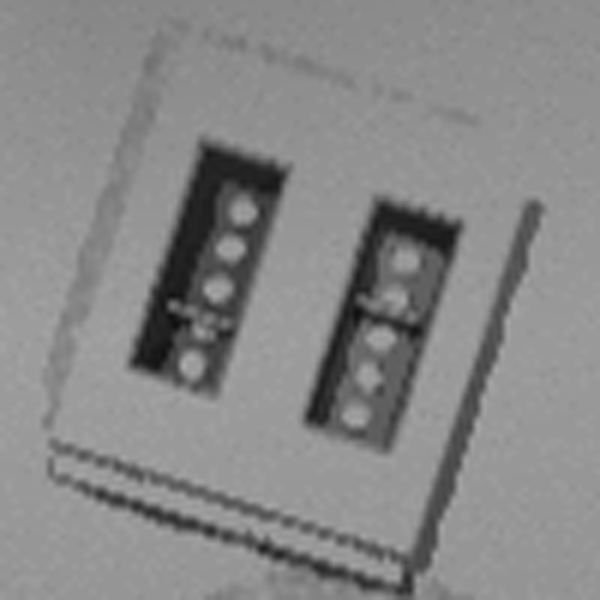

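View pics/t0c.png

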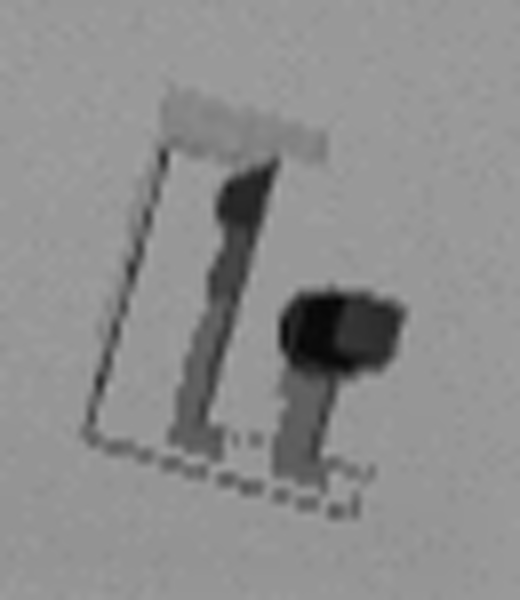

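View pics/s0b.png

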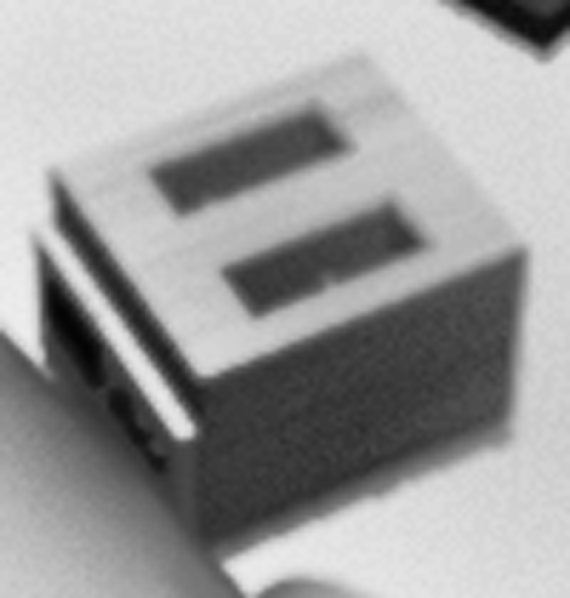

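View pics/s0c.png

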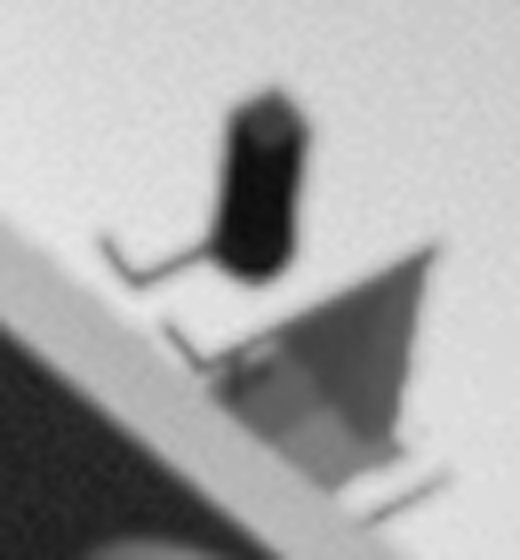

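Run:
```python
from h import *
T=lambda p,k,x,y:((p[0]+.5)/k-.5+x,(p[1]+.5)/k-.5+y)
topR=[(378,197),(465,215),(390,453),(305,425)]; topL=[(205,138),(292,165),(218,398),(128,368)]
sR=[(385,202),(428,243),(260,317),(222,268)]; sL=[(315,102),(350,147),(180,213),(150,168)]
loc=lambda yc:[(.046,yc+.017),(.046,yc-.017),(-.046,yc-.017),(-.046,yc+.017)]
W=[];P=[];Z=[]
for tt,ss,yc in((topR,sR,-.036),(topL,sL,.036)):
  for a,b,l in zip(tt,ss,loc(yc)):
    pt=T(a,6,265,155);ps=T(b,5.7,270,195)
    x,e=tri(ps,pt); zt=plane("top",*pt,.125);zs=plane("side",*ps,.125)
    print(x.round(4),round(e,4),zt.round(4)[:2],zs.round(4)[:2])
    W.append(l);P.append((zt[:2]+zs[:2])/2);Z.append(x[2])
W=np.array(W);P=np.array(P)
mw,mp=W.mean(0),P.mean(0);a=W-mw;b=P-mp
th=np.arctan2((a[:,0]*b[:,1]-a[:,1]*b[:,0]).sum(),(a*b).sum())
print("block",mp,np.degrees(th),np.mean(Z)); c,s=np.cos(th),np.sin(th);Rm=np.array([[c,-s],[s,c]])
print("resid",(P-mp-(a@Rm.T)).round(4)*1000)
print("scale",np.linalg.norm(b)/np.linalg.norm(a))
oc=mp+Rm@[0,-.036];print("orange well centre",oc)
# bail bar: top crop ends
for z in(.092,):
  for q in((360,300),(415,318),(388,309),(170,305),(230,325)):
    w=plane("top",*T(q,6,265,155),z); print("bail",q,w.round(4),(Rm.T@(w[:2]-mp)).round(4))
# caps, carrier height .054: caps centers
for q in((405,262),(395,297),(380,337),(368,375),(355,413)):
    w=plane("top",*T(q,6,265,155),.054); print("cap",(Rm.T@(w[:2]-mp)).round(4))
# hook
im={n:cv2.cvtColor(cv2.imread(f"pics/{n}0.png"),cv2.COLOR_BGR2HSV) for n in("top","side")}
for n,(x0,y0,x1,y1) in(("top",(415,230,440,255)),("side",(365,285,390,318))):
    h=im[n];m=((h[...,0]<8)|(h[...,0]>172))&(h[...,1]>150)&(h[...,2]>50)
    mm=np.zeros_like(m);mm[y0:y1,x0:x1]=m[y0:y1,x0:x1];ys,xs=np.nonzero(mm);print(n,xs.min(),xs.max(),ys.min(),ys.max(),xs.mean(),ys.mean(),mm.sum())
```

```text
[ 0.6271 -0.0385  0.1187] 0.0023 [ 0.6271 -0.0393] [ 0.6216 -0.0418]
[ 0.6199 -0.0727  0.1219] 0.0032 [ 0.6207 -0.0737] [ 0.6164 -0.0736]
[ 0.5282 -0.0482  0.1236] 0.0057 [ 0.526  -0.0462] [ 0.5294 -0.0509]
[ 0.5383 -0.0143  0.1225] 0.0051 [ 0.5363 -0.0126] [ 0.5386 -0.0176]
[0.6495 0.0298 0.1212] 0.0002 [0.6489 0.0296] [0.6465 0.0272]
[ 0.6387 -0.0044  0.1226] 0.0017 [ 0.639 -0.005] [ 0.6363 -0.0055]
[0.5472 0.0207 0.1265] 0.0032 [0.5462 0.0219] [0.5494 0.0207]
[0.5597 0.0557 0.122 ] 0.0062 [0.5572 0.0576] [0.56   0.0515]
block [ 0.58747124 -0.00987075] -16.303841491726644 0.12235372275651332
resid [[-2.   0.5]
 [ 1.8 -0. ]
 [-0.7 -0.7]
 [-0.5  0.1]
 [ 1.2  0.3]
 [ 0.7 -0.7]
 [-0.9 -0. ]
 [ 0.4  0.6]]
scale 1.0080504312352523
orange well centre [ 0.57736492 -0.04442306]
bail (360, 300) [ 0.5895 -0.033   0.092 ] [ 0.0085 -0.0217]
bail (415, 318) [ 0.5827 -0.0555  0.092 ] [ 0.0083 -0.0451]
bail (388, 309) [ 0.5861 -0.0445  0.092 ] [ 0.0084 -0.0336]
bail (170, 305) [0.5858 0.0439 0.092 ] [-0.0167  0.0511]
bail (230, 325) [0.5782 0.0194 0.092 ] [-0.0171  0.0255]
cap [ 0.0332 -0.0336]
cap [ 0.0179 -0.0341]
cap [ 0.     -0.0332]
cap [-0.0167 -0.0332]
cap [-0.0335 -0.0328]
top 426 434 237 244 430.0175438596491 240.78947368421052 57
side 374 381 293 311 377.364406779661 301.6525423728813 118
```

Run:
```python
from h import *
T=lambda p,k,x,y:((p[0]+.5)/k-.5+x,(p[1]+.5)/k-.5+y)
# handle top face centre
print("handletop",tri(T((268,115),8,345,280),T((370,332),8,385,200)), plane("top",*T((370,332),8,385,200),.172),plane("side",*T((268,115),8,345,280),.172))
# handle mean mask
print("handle mean",tri((377.4,301.7),(430,240.8)))
# collar: top crop left blob centre ~ (310,325)?; plate corners
tc={"BL":(90,435),"BR":(355,515),"TL":(165,150)}
for k,q in tc.items(): print(k,plane("top",*T(q,8,385,200),.11))
print(plane("top",*T((275,155),8,385,200),.110))
sc={"prongL tip":(107,238),"prongL in":(138,283),"prongR in":(165,325),"prongR out":(205,365),"TR":(435,248)}
for k,q in sc.items(): print(k,plane("side",*T(q,8,345,280),.11))
print("tri BR",tri(T((205,365),8,345,280),T((355,515),8,385,200)),"BL",tri(T((107,238),8,345,280),T((90,435),8,385,200)))
```

```text
handletop (array([ 0.50452217, -0.2758347 ,  0.17150619]), np.float64(0.0016561762763708278)) [ 0.50390678 -0.27513667  0.172     ] [ 0.50488778 -0.27654693  0.172     ]
handle mean (array([ 0.50485018, -0.27866503,  0.14463776]), np.float64(0.0015274407474627583))
BL [ 0.47344195 -0.20548726  0.11      ]
BR [ 0.45140423 -0.28481054  0.11      ]
TL [ 0.55909408 -0.2266374   0.11      ]
[ 0.55834066 -0.25958511  0.11      ]
prongL tip [ 0.47639639 -0.24532884  0.11      ]
prongL in [ 0.47067501 -0.26257069  0.11      ]
prongR in [ 0.46502124 -0.27800955  0.11      ]
prongR out [ 0.46263417 -0.29543492  0.11      ]
TR [ 0.54214318 -0.31665042  0.11      ]
tri BR (array([ 0.45683796, -0.29040362,  0.10953719]), np.float64(0.015309342862459309)) BL (array([ 0.48423621, -0.22106236,  0.07697611]), np.float64(0.02998219799801286))
```

Run:
```python
from h import *
r=R.from_rotvec([ 2.06023664,  0.31351471, -2.06001674]);print(r.as_matrix().round(3))
t=cv2.imread("pics/top0.png")
h=cv2.cvtColor(t,cv2.COLOR_BGR2HSV); m=((h[...,0]>105)&(h[...,0]<125)&(h[...,1]>150)&(h[...,2]>40)).astype(np.uint8); m[:, :185]=0;m[:,230:]=0;m[:195]=0;m[275:]=0
c=max(cv2.findContours(m,0,2)[0],key=cv2.contourArea);b=cv2.minAreaRect(c);print(b,m.sum())
bx=cv2.boxPoints(b);print(bx)
q=np.array([plane("top",*p,.015) for p in bx]);print(q.round(4),q.mean(0))
crop(t,"t0d",180,190,240,280,6.5)
```

```text
[[-0.     0.296 -0.955]
 [ 0.001 -0.955 -0.296]
 [-1.    -0.001 -0.   ]]
((206.70957946777344, 234.8738250732422), (23.34284782409668, 54.44704055786133), 1.6846843957901) 1172
[[194.24286 261.74243]
 [195.84354 207.31895]
 [219.1763  208.00522]
 [217.57562 262.4287 ]]
[[0.4424 0.2987 0.015 ]
 [0.5829 0.2996 0.015 ]
 [0.5825 0.2393 0.015 ]
 [0.442  0.2388 0.015 ]] [0.51243835 0.26909457 0.015     ]
```

View pics/t0d.png

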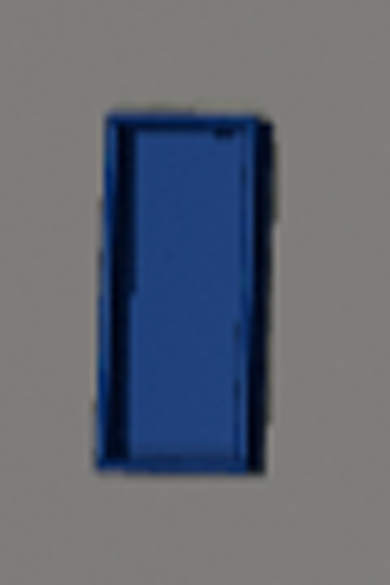

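step_arm([
  [-0.5,0,0,-8.2,0,0,8.5],
  [-0.5,0,0,-8.2,0,0,8.5],
  [-0.5,0,0,-8.2,0,0,8.5],
  [-0.5,0,0,-8.2,0,0,8.5],
  [-0.5,0,0,-8.2,0,0,8.5],
  [-0.5,0,0,-8.2,0,0,8.5],
  [-0.5,0,0,-8.2,0,0,8.5],
  [0,0,0,0,0,0,8.5],
], squeeze=60)

```text
clock: 0.9
position: [0.1556, -0.5015, 0.2665]
ee_rot: [1.403, 1.071, -1.403]
ft_force: [0.7, 0.2, -0.3]
gripper_width: 0.0851
```

```bash
cat >> h.py <<'E'
def go(target,yaw=None,yoff=0.):
    """target TCP world; prints shift in tool axes cm, and tool-y world yaw; yaw=desired tool-y angle deg -> turn about tool x"""
    from plant import env
    s=env.read_state();r=R.from_rotvec(s["ee_rot"]);M=r.as_matrix()
    d=M.T@(np.asarray(target)-s["position"])*100
    ya=np.degrees(np.arctan2(M[1,1],M[0,1]))
    print("t",round(s["clock"],2),"pos",s["position"].round(4),"yaw_y",ya.round(2),"toolx",M[:,0].round(3),"F",s["ft_force"].round(2),"w",round(s["gripper_width"],4))
    print("delta cm",d.round(2),"" if yaw is None else ("turnx",round(-((yaw-ya+180)%360-180),2)), "q",s["q"].round(2))
E
python3 - <<'E'
from h import *
go((.504,-.277,.250),-15.2)
E
```

```text
t 0.9 pos [ 0.1556 -0.5015  0.2665] yaw_y -15.29 toolx [ 0. -0. -1.] F [ 0.72  0.25 -0.29] w 0.0851
delta cm [  1.65  27.69 -30.85] ('turnx', np.float64(-0.09)) q [-1.49  0.29  1.44 -0.    1.41 -1.23]
```

step_arm([
  [0,1,-1.1,0,0,0,8.5],
  [0,2,-2.2,0,0,0,8.5],
  [0,2.5,-2.8,0,0,0,8.5],
  [0,2.5,-2.8,0,0,0,8.5],
  [0,2.5,-2.8,0,0,0,8.5],
  [0,2.5,-2.8,0,0,0,8.5],
  [0,2.5,-2.8,0,0,0,8.5],
  [0,2.5,-2.8,0,0,0,8.5],
  [0,2.5,-2.8,0,0,0,8.5],
  [0,2.5,-2.8,0,0,0,8.5],
  [0.5,2.5,-2.8,0,0,0,8.5],
  [0.5,1.5,-1.6,0,0,0,8.5],
  [0.5,0.7,-0.75,0,0,0,8.5],
  [0,0,0,0,0,0,8.5],
])

```text
clock: 2.3
position: [0.5047, -0.2761, 0.2501]
ee_rot: [1.404, 1.072, -1.405]
ft_force: [0.1, -0.0, -1.3]
gripper_width: 0.0852
```

Run:
```python
from h import *
go((.504,-.277,.124),-15.2)
t=shot("top","top1");s=shot("side","side1")
crop(t,"t1",385,190,475,270,8);crop(s,"s1",330,200,430,350,4)
```

```text
t 2.3 pos [ 0.5047 -0.2761  0.2501] yaw_y -15.37 toolx [-0.002  0.001 -1.   ] F [ 0.1  -0.02 -1.3 ] w 0.0852
delta cm [12.61 -0.02  0.11] ('turnx', np.float64(-0.17)) q [-0.7   0.41  1.31  0.    1.42 -0.44]
```

View pics/side1.png

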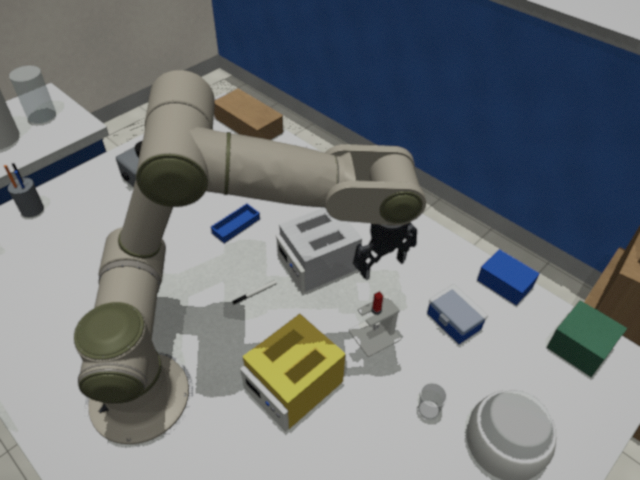

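View pics/t1.png

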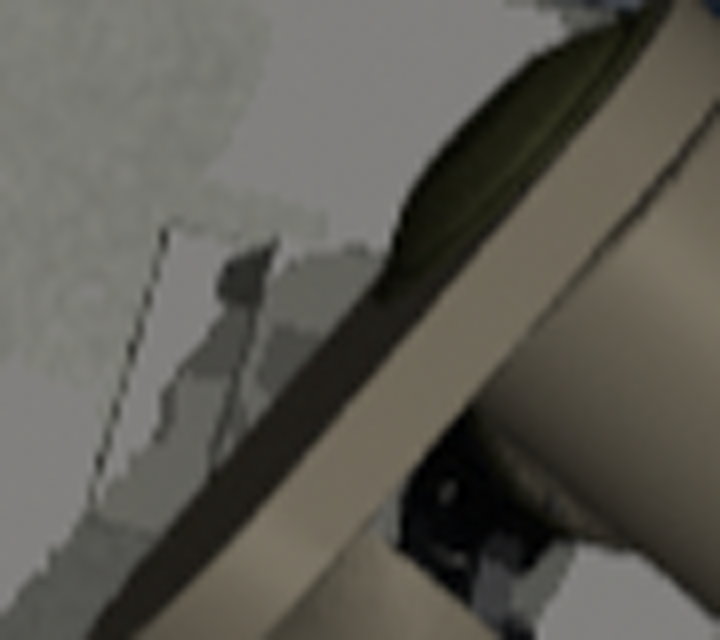

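View pics/s1.png

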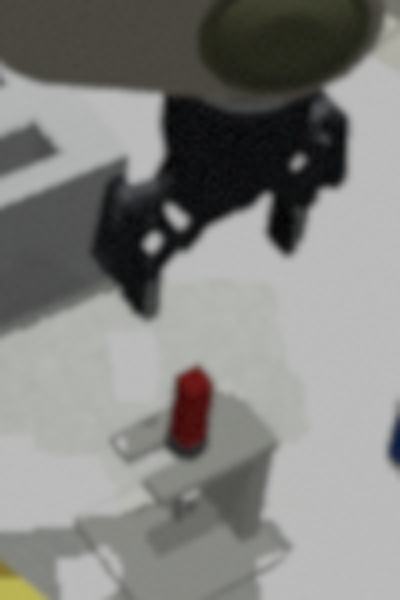

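Run:
```python
from h import *
T=lambda p,k,x,y:((p[0]+.5)/k-.5+x,(p[1]+.5)/k-.5+y)
print(proj("side",[.5047,-.2761,.263]),T((219,283),4,330,200))
P={k:plane("side",*T(q,4,330,200),.11)[:2] for k,q in {"LO":(112,438),"LI":(133,462),"RI":(145,487),"RO":(172,503),"BR":(275,442),"BL":(215,400)}.items()}
for k in P: print(k,P[k].round(4))
print("handle top side",plane("side",*T((195,378),4,330,200),.172))
for n,q in {"a":(212,231),"b":(222.5,238.5),"c":(260,214),"d":(250,206.5)}.items(): print(n,plane("side",*q,.03).round(4))
s=cv2.imread("pics/side1.png");crop(s,"s1c",200,195,270,250,10)
```

```text
[381.48486624 268.28977116] (384.375, 270.375)
LO [ 0.4763 -0.2444]
LI [ 0.472  -0.2647]
RI [ 0.4636 -0.2813]
RO [ 0.4662 -0.2998]
BR [ 0.5422 -0.3149]
BL [ 0.541  -0.2698]
handle top side [ 0.50497999 -0.27740327  0.172     ]
a [0.4343 0.2704 0.03  ]
b [0.4368 0.226  0.03  ]
c [0.5779 0.2248 0.03  ]
d [0.5781 0.2699 0.03  ]
```

View pics/s1c.png

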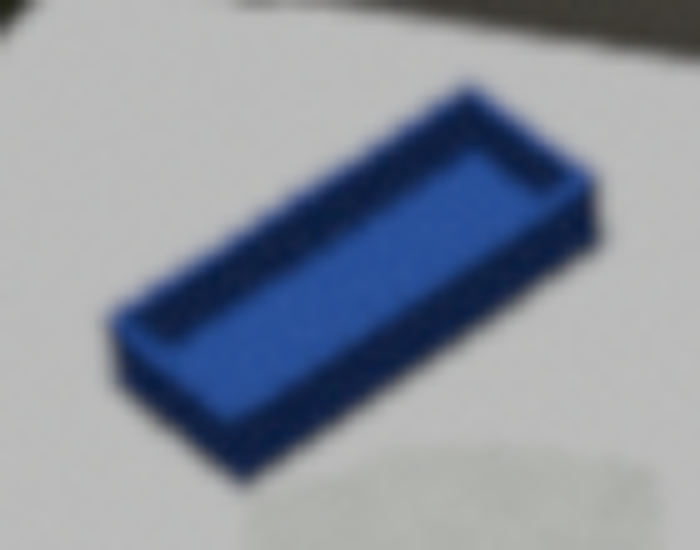

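Run:
```python
from h import *
T=lambda p,k,x,y:((p[0]+.5)/k-.5+x,(p[1]+.5)/k-.5+y)
side=[(110,318),(240,435),(597,180),(470,82)]; top=[(97,470),(247,468),(255,116),(105,113)]
A=[];B=[]
for a,b in zip(side,top):
    pa,pb=T(a,10,200,195),T(b,6.5,180,190)
    print(tri(pa,pb)[0].round(4),plane("side",*pa,.03)[:2].round(4),plane("top",*pb,.03)[:2].round(4))
    A.append(plane("side",*pa,.03));B.append(plane("top",*pb,.03))
print(np.mean(A,0),np.mean(B,0))
```

```text
[0.4439 0.2937 0.0255] [0.443  0.2881] [0.4424 0.2941]
[0.4455 0.2371 0.017 ] [0.44   0.2253] [0.4444 0.2356]
[0.5841 0.2378 0.0227] [0.5804 0.2309] [0.5825 0.237 ]
[0.5843 0.2964 0.0238] [0.5815 0.2897] [0.5824 0.2959]
[0.51121139 0.2584745  0.03      ] [0.51293822 0.26566781 0.03      ]
```

step_arm([
  [1.5,0,0.05,0,0,0,8.5],
  [2.5,0,0.05,0,0,0,8.5],
  [2.5,0,0,0,0,0,8.5],
  [2.5,0,0,0,0,0,8.5],
  [2,0,0,0,0,0,8.5],
  [1.0,0,0,0,0,0,8.5],
  [0.5,0,0,0,0,0,8.5],
  [0,0,0,0,0,0,8.5],
])

```text
clock: 3.2
position: [0.5039, -0.2788, 0.1266]
ee_rot: [1.405, 1.069, -1.405]
ft_force: [0.8, 0.2, 0.4]
gripper_width: 0.0847
```

step_arm([
  [0.2,0,-0.15,0,0,0,8.5],
  [0,0,0,0,0,0,4],
  [0,0,0,0,0,0,3],
  [0,0,0,0,0,0,2.2],
  [0,0,0,0,0,0,1.8],
  [0,0,0,0,0,0,1.2],
  [0,0,0,0,0,0,1.0],
  [0,0,0,0,0,0,1.0],
  [0,0,0,0,0,0,1.0],
], squeeze=60)

```text
clock: 4.1
position: [0.5046, -0.2769, 0.1245]
ee_rot: [1.404, 1.07, -1.404]
ft_force: [-1.0, -0.8, 2.4]
gripper_width: 0.0172
```

Run:
```python
from h import *
go((.504,-.277,.124),-15.2)
s=shot("side","side2")
crop(s,"s2",330,200,430,350,4)
```

```text
t 4.1 pos [ 0.5046 -0.2769  0.1245] yaw_y -15.36 toolx [ 0. -0. -1.] F [-0.99 -0.79  2.39] w 0.0172
delta cm [ 0.05 -0.05  0.02] ('turnx', np.float64(-0.16)) q [-0.71  0.52  1.48  0.    1.14 -0.44]
```

View pics/s2.png

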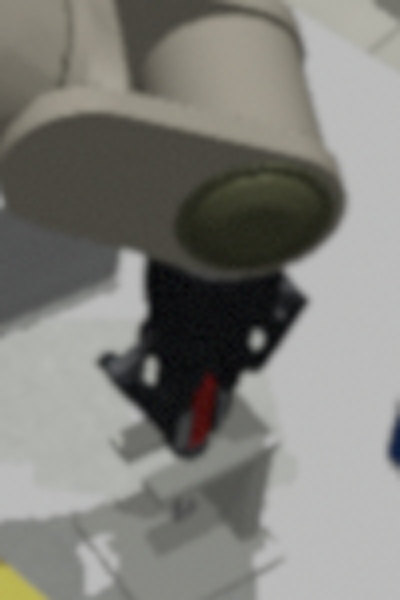

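step_arm([
  [-0.3,0,0,0,0,0,1.0],
  [-0.5,0,0,0,0,0,1.0],
  [-0.5,0,0,0,0,0,1.0],
  [0,-0.5,0,0,0,0,1.0],
  [0,-1.0,0,0,0,0,1.0],
  [0,-1.5,0,0,0,0,1.0],
  [0,-1.5,0,0,0,0,1.0],
  [0,-1.5,0,0,0,0,1.0],
  [0,-1.0,0,0,0,0,1.0],
  [-1,0,0,0,0,0,1.0],
  [-2,0,0,0,0,0,1.0],
  [-3,0,0,0,0,0,1.0],
  [-3,0,0,0,0,0,1.0],
  [-2,0,0,0,0,0,1.0],
  [-1,0,0,0,0,0,1.0],
  [0,0,0,0,0,0,1.0],
])

```text
clock: 5.75
position: [0.4375, -0.2587, 0.2585]
ee_rot: [1.404, 1.068, -1.403]
ft_force: [-0.0, -0.7, -2.3]
gripper_width: 0.0178
```

Run:
```python
from h import *
th=np.radians(-16.3);B=np.array([.5875,-.0099]);Rm=np.array([[np.cos(th),-np.sin(th)],[np.sin(th),np.cos(th)]])
w=B+Rm@[-.014,-.035];print(w)
go((*w,.250),-16.3)
s=shot("side","side3");crop(s,"s3",280,170,430,350,3.3)
```

```text
[ 0.56423939 -0.03956385]
t 5.75 pos [ 0.4375 -0.2587  0.2585] yaw_y -15.36 toolx [ 0.002 -0.002 -1.   ] F [-0.   -0.65 -2.29] w 0.0178
delta cm [  0.83   6.42 -24.48] ('turnx', np.float64(0.94)) q [-0.76  0.26  1.5   0.    1.38 -0.5 ]
```

View pics/s3.png

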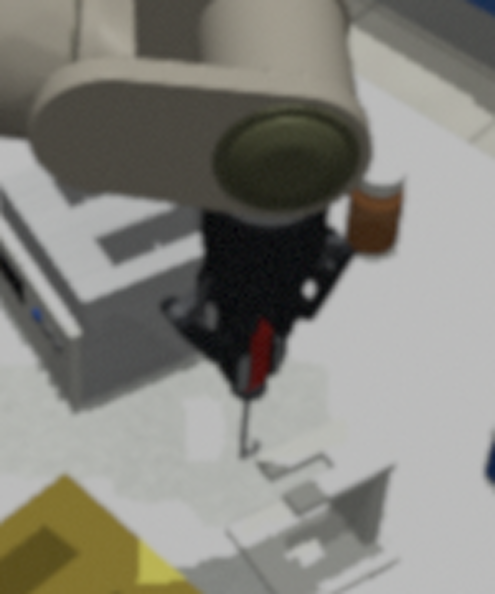

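step_arm([
  [0,0.2,-1,0.9,0,0,1.0],
  [0,0.6,-2,0,0,0,1.0],
  [0,0.7,-2.5,0,0,0,1.0],
  [0,0.7,-2.7,0,0,0,1.0],
  [0,0.7,-2.7,0,0,0,1.0],
  [0,0.7,-2.7,0,0,0,1.0],
  [0,0.7,-2.7,0,0,0,1.0],
  [0,0.7,-2.7,0,0,0,1.0],
  [0,0.5,-2.5,0,0,0,1.0],
  [0,0.4,-1.8,0,0,0,1.0],
  [0,0.2,-1,0,0,0,1.0],
  [0,0,0,0,0,0,1.0],
  [0,0,0,0,0,0,1.0],
])

```text
clock: 7.1
position: [0.5632, -0.0426, 0.2568]
ee_rot: [1.415, 1.062, -1.416]
ft_force: [0.0, 0.4, -0.7]
gripper_width: 0.0172
```

Run:
```python
from h import *
go((.5642,-.0396,.250),-16.3)
s=shot("side","side4");crop(s,"s4",270,130,390,300,3.5)
s=shot("top","top4");crop(s,"t4",265,155,365,255,6)
```

```text
t 7.1 pos [ 0.5632 -0.0426  0.2568] yaw_y -16.28 toolx [-0.001  0.    -1.   ] F [ 0.04  0.41 -0.73] w 0.0172
delta cm [ 0.67  0.01 -0.32] ('turnx', np.float64(0.02)) q [-0.28  0.39  1.33 -0.    1.43  0.  ]
```

View pics/s4.png

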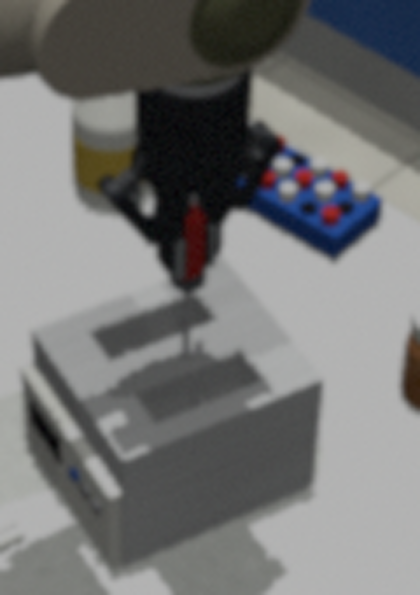

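View pics/t4.png

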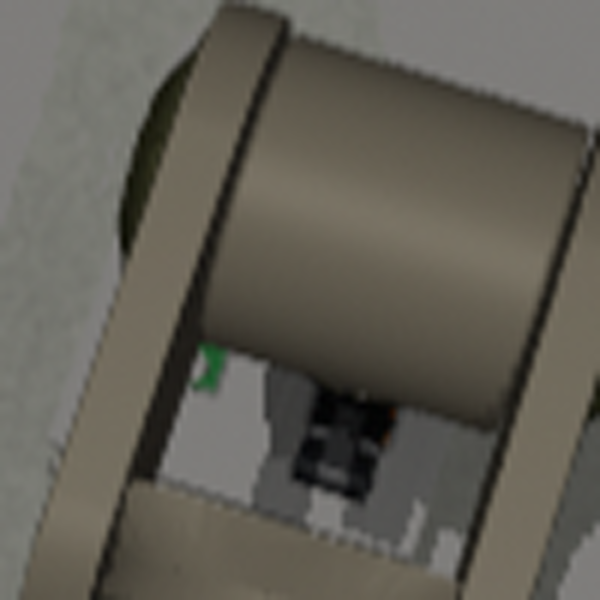

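Run:
```python
from h import *
T=lambda p,k,x,y:((p[0]+.5)/k-.5+x,(p[1]+.5)/k-.5+y)
print("pred foot",proj("side",[.5632,-.0426,.162]),"pred collar",proj("side",[.5632,-.0426,.242]))
s=cv2.imread("pics/side4.png");crop(s,"s4b",295,200,355,260,10)
```

```text
pred foot [322.25045057 231.82029749] pred collar [322.75742827 209.25134869]
```

View pics/s4b.png

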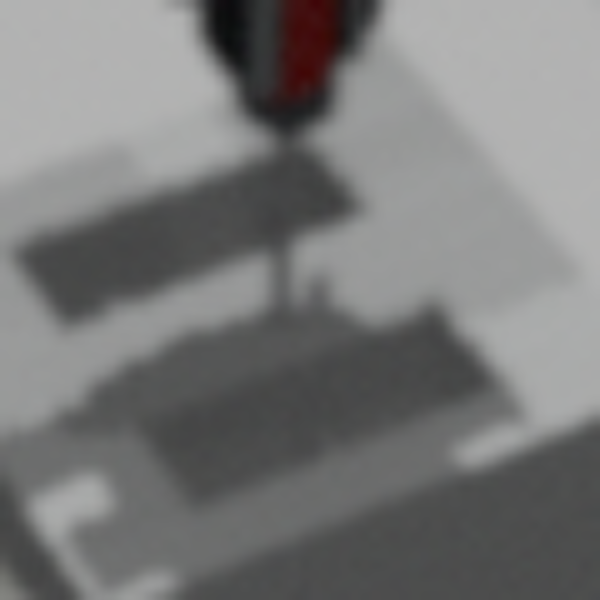

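Run:
```python
from h import *
T=lambda p,k,x,y:((p[0]+.5)/k-.5+x,(p[1]+.5)/k-.5+y)
o=plane("side",*T((285,315),10,295,200),.162)-[.5632,-.0426,.162];print("side offset",o)
c=np.mean([plane("side",*T(q,10,295,200),.125) for q in((435,300),(505,395),(195,503),(145,428))],0);print("well c side4",c, c-o)
```

```text
side offset [ 3.39750070e-03  4.43337146e-04 -8.32667268e-17]
well c side4 [ 0.57567596 -0.04737328  0.125     ] [ 0.57227846 -0.04781662  0.125     ]
```

step_arm([
  [0.5,-0.3,-0.1,0,0,0,1.0],
  [1.2,0,0,0,0,0,1.0],
  [1.5,0,0,0,0,0,1.0],
  [1.5,0,0,0,0,0,1.0],
  [1.0,0,0,0,0,0,1.0],
  [0.5,0,0,0,0,0,1.0],
  [0.2,0,0,0,0,0,1.0],
  [0,0,0,0,0,0,1.0],
])

```text
clock: 8.0
position: [0.561, -0.0403, 0.1934]
ee_rot: [1.415, 1.061, -1.415]
ft_force: [-0.6, -0.6, -0.9]
gripper_width: 0.0175
```

Run:
```python
from h import *
go((.5642,-.0396,.1635),-16.3)
s=shot("side","side5");crop(s,"s5",270,160,370,280,5)
```

```text
t 8.0 pos [ 0.561  -0.0403  0.1934] yaw_y -16.27 toolx [ 0. -0. -1.] F [-0.64 -0.61 -0.9 ] w 0.0175
delta cm [ 2.99  0.29 -0.16] ('turnx', np.float64(0.03)) q [-0.28  0.43  1.44 -0.    1.28  0.  ]
```

View pics/s5.png

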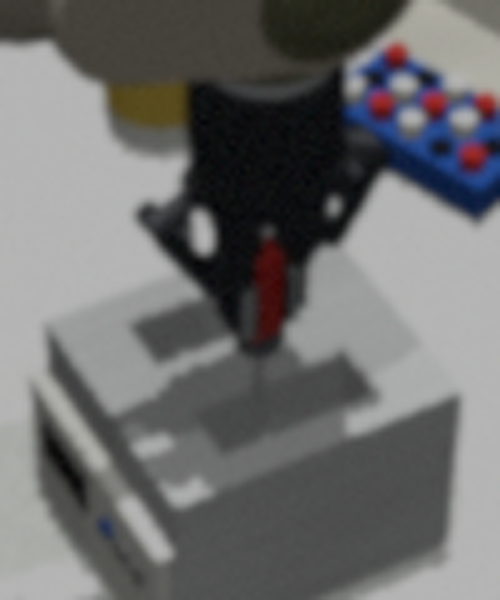

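step_arm([
  [0.2,0,0,0,0,0,1.0],
  [0.3,0,0,0,0,0,1.0],
  [0.3,0,0,0,0,0,1.0],
  [0.3,0,0,0,0,0,1.0],
  [0.2,0,0,0,0,0,1.0],
  [0,0,0,0,0,0,1.0],
])

```text
clock: 8.65
position: [0.5608, -0.0402, 0.18]
ee_rot: [1.415, 1.062, -1.416]
ft_force: [-0.6, 0.8, -1.4]
gripper_width: 0.0175
```

step_arm([
  [0.2,0,0,0,0,0,1.0],
  [0.3,0,0,0,0,0,1.0],
  [0.4,0,0,0,0,0,1.0],
  [0.4,0,0,0,0,0,1.0],
  [0.2,0,0,0,0,0,1.0],
  [0,0,0,0,0,0,1.0],
])

```text
clock: 9.25
position: [0.5608, -0.0402, 0.1649]
ee_rot: [1.415, 1.062, -1.416]
ft_force: [-0.2, -0.2, -0.8]
gripper_width: 0.0175
```

Run:
```python
from h import *
go((.5642,-.0396,.1635),-16.3)
```

```text
t 9.25 pos [ 0.5608 -0.0402  0.1649] yaw_y -16.26 toolx [-0.001  0.    -1.   ] F [-0.23 -0.17 -0.8 ] w 0.0175
delta cm [ 0.14  0.31 -0.16] ('turnx', np.float64(0.04)) q [-0.28  0.45  1.48 -0.    1.21  0.  ]
```

step_arm([
  [0,0.2,0,0,0,0,1.0],
  [0,0.3,0,0,0,0,1.0],
  [0,0.3,0,0,0,0,1.0],
  [0,0.2,0,0,0,0,1.0],
  [0,0.2,0,0,0,0,1.0],
  [0,0,0,0,0,0,1.0],
])

```text
clock: 9.85
position: [0.5726, -0.0437, 0.1653]
ee_rot: [1.415, 1.061, -1.415]
ft_force: [0.9, 1.1, -0.7]
gripper_width: 0.0174
```

step_arm([
  [0,0.1,0,0,0,0,1.0],
  [0,0.1,0,0,0,0,1.0],
  [0,0.1,0,0,0,0,1.0],
  [0,0,0,0,0,0,1.0],
])

```text
clock: 10.25
position: [0.5754, -0.0445, 0.1653]
ee_rot: [1.415, 1.061, -1.415]
ft_force: [0.6, 0.2, -1.8]
gripper_width: 0.0172
```

step_arm([
  [0,0.1,0,0,0,0,1.0],
  [0,0.1,0,0,0,0,1.0],
  [0,0,0,0,0,0,1.0],
])

```text
clock: 10.55
position: [0.5773, -0.0451, 0.1653]
ee_rot: [1.415, 1.061, -1.415]
ft_force: [0.2, 0.6, -1.2]
gripper_width: 0.0172
```

```bash
cat >> h.py <<'E'
def ft():
    from plant import env
    s=env.read_state();th=np.radians(-16.3);c,n=np.cos(th),np.sin(th)
    f,t=s["ft_force"],s["ft_torque"];p=s["position"]
    print("t",round(s["clock"],2),"u,v,z",np.round([p[0]*c+p[1]*n,-p[0]*n+p[1]*c,p[2]],4),"Fuvz",np.round([f[0]*c+f[1]*n,-f[0]*n+f[1]*c,f[2]],2),"Tuv",np.round([t[0]*c+t[1]*n,-t[0]*n+t[1]*c,t[2]],3))
E
python3 -c "
from h import *;ft()"
```

```text
t 10.55 u,v,z [0.5668 0.1188 0.1653] Fuvz [-0.01  0.66 -1.16] Tuv [ 0.028 -0.013  0.023]
```

step_arm([
  [0,0.1,0,0,0,0,1.0],
  [0,0.1,0,0,0,0,1.0],
  [0,0,0,0,0,0,1.0],
])

```text
clock: 10.85
position: [0.5792, -0.0456, 0.1653]
ee_rot: [1.415, 1.061, -1.415]
ft_force: [1.1, 0.2, -1.6]
gripper_width: 0.0171
```

```bash
python3 -c "
from h import *;ft()"
```

```text
t 10.85 u,v,z [0.5688 0.1188 0.1653] Fuvz [ 0.97  0.49 -1.59] Tuv [-0.064 -0.021  0.005]
```

step_arm([
  [0,0.05,0,0,0,0,1.0],
  [0,0.05,0,0,0,0,1.0],
  [0,0.05,0,0,0,0,1.0],
  [0,0,0,0,0,0,1.0],
])

```text
clock: 11.25
position: [0.5806, -0.0461, 0.1653]
ee_rot: [1.415, 1.061, -1.415]
ft_force: [-0.1, 0.1, -1.2]
gripper_width: 0.0174
```

```bash
python3 -c "
from h import *;ft()"
```

```text
t 11.25 u,v,z [0.5702 0.1188 0.1653] Fuvz [-0.1   0.04 -1.19] Tuv [-0.041  0.057 -0.018]
```

step_arm([
  [0,0.05,0,0,0,0,1.0],
  [0,0.05,0,0,0,0,1.0],
  [0,0,0,0,0,0,1.0],
])

```text
clock: 11.55
position: [0.5815, -0.0463, 0.1653]
ee_rot: [1.415, 1.062, -1.415]
ft_force: [-1.1, 0.1, -0.4]
gripper_width: 0.0175
```

```bash
python3 -c "
from h import *;ft()"
```

```text
t 11.55 u,v,z [0.5711 0.1188 0.1653] Fuvz [-1.1  -0.25 -0.35] Tuv [ 0.013  0.142 -0.042]
```

step_arm([
  [0,0.05,0,0,0,0,1.0],
  [0,0.05,0,0,0,0,1.0],
  [0,0,0,0,0,0,1.0],
])

```text
clock: 11.85
position: [0.5824, -0.0465, 0.1653]
ee_rot: [1.415, 1.062, -1.416]
ft_force: [-2.2, 1.0, -0.0]
gripper_width: 0.0172
```

```bash
python3 -c "
from h import *;ft()"
```

```text
t 11.85 u,v,z [0.572  0.1188 0.1653] Fuvz [-2.42  0.39 -0.01] Tuv [-0.017  0.502 -0.014]
```

step_arm([
  [0,0.05,0,0,0,0,1.0],
  [0,0.05,0,0,0,0,1.0],
  [0,0,0,0,0,0,1.0],
])

```text
clock: 12.15
position: [0.5835, -0.0469, 0.1653]
ee_rot: [1.415, 1.061, -1.415]
ft_force: [-1.9, 1.6, -0.4]
gripper_width: 0.0174
```

```bash
python3 -c "
from h import *;ft()"
```

```text
t 12.15 u,v,z [0.5732 0.1188 0.1653] Fuvz [-2.28  0.96 -0.43] Tuv [-0.014  0.487  0.033]
```

step_arm([
  [0,-0.06,0,0,0,0,1.0],
  [0,-0.06,0,0,0,0,1.0],
  [-0.2,0,0,0,0,0,1.0],
  [-0.3,0,0,0,0,0,1.0],
  [-0.3,0,0,0,0,0,1.0],
  [-0.2,0,0,0,0,0,1.0],
  [-0.1,0,0,0,0,0,1.0],
  [-0.1,0,0,0,0,0,1.0],
  [0,0,0,0,0,0,1.0],
])

```text
clock: 13.05
position: [0.5823, -0.0465, 0.1775]
ee_rot: [1.415, 1.061, -1.415]
ft_force: [-1.4, 0.5, 0.1]
gripper_width: 0.0178
```

```bash
python3 -c "
from h import *;ft()"
```

```text
t 13.05 u,v,z [0.5719 0.1188 0.1775] Fuvz [-1.52  0.06  0.09] Tuv [0.033 0.488 0.003]
```

step_arm([
  [-0.1,0,0,0,0,0,1.0],
  [-0.1,0,0,0,0,0,1.0],
  [0,0,0,0,0,0,1.0],
])

```text
clock: 13.35
position: [0.5823, -0.0465, 0.1794]
ee_rot: [1.415, 1.061, -1.415]
ft_force: [-2.2, 0.6, -1.1]
gripper_width: 0.0175
```

```bash
python3 -c "
from h import *;ft()"
```

```text
t 13.35 u,v,z [0.572  0.1188 0.1794] Fuvz [-2.26 -0.   -1.13] Tuv [-0.024  0.461 -0.021]
```

step_arm([
  [-0.1,0,0,0,0,0,1.0],
  [-0.1,0,0,0,0,0,1.0],
  [0,0,0,0,0,0,1.0],
])

```text
clock: 13.65
position: [0.5824, -0.0466, 0.1812]
ee_rot: [1.415, 1.061, -1.415]
ft_force: [-0.7, -0.4, -3.6]
gripper_width: 0.0173
```

```bash
python3 -c "
from h import *;ft()"
```

```text
t 13.65 u,v,z [0.572  0.1188 0.1812] Fuvz [-0.54 -0.59 -3.6 ] Tuv [ 0.013  0.067 -0.003]
```

step_arm([
  [-0.1,0,0,0,0,0,1.0],
  [-0.1,0,0,0,0,0,1.0],
  [-0.1,0,0,0,0,0,1.0],
  [0,0,0,0,0,0,1.0],
])

```text
clock: 14.05
position: [0.5824, -0.0465, 0.1845]
ee_rot: [1.415, 1.061, -1.415]
ft_force: [-1.4, 1.1, -4.3]
gripper_width: 0.0173
```

```bash
python3 -c "
from h import *;ft()"
```

```text
t 14.05 u,v,z [0.572  0.1188 0.1845] Fuvz [-1.69  0.67 -4.28] Tuv [-0.046  0.099  0.002]
```

step_arm([
  [-0.2,0,0,0,0,0,1.0],
  [-0.2,0,0,0,0,0,1.0],
  [-0.2,0,0,0,0,0,1.0],
  [0,0,0,0,0,0,1.0],
])

```text
clock: 14.45
position: [0.5824, -0.0466, 0.1907]
ee_rot: [1.415, 1.061, -1.415]
ft_force: [-0.6, -1.0, -4.2]
gripper_width: 0.017
```

```bash
python3 -c "
from h import *;ft()"
```

```text
t 14.45 u,v,z [0.5721 0.1188 0.1907] Fuvz [-0.27 -1.12 -4.24] Tuv [ 0.002  0.087 -0.032]
```

step_arm([
  [-0.2,0,0,0,0,0,1.0],
  [-0.3,0,0,0,0,0,1.0],
  [-0.4,0,0,0,0,0,1.0],
  [-0.4,0,0,0,0,0,1.0],
  [-0.4,0,0,0,0,0,1.0],
  [-0.4,0,0,0,0,0,1.0],
  [-0.4,0,0,0,0,0,1.0],
  [-0.4,0,0,0,0,0,1.0],
  [-0.4,0,0,0,0,0,1.0],
  [-0.4,0,0,0,0,0,1.0],
])

```text
clock: 15.45
position: [0.5823, -0.0465, 0.2277]
ee_rot: [1.415, 1.061, -1.415]
ft_force: [0.2, -0.1, -4.4]
gripper_width: 0.0173
```

```bash
python3 -c "
from h import *;ft()
s=shot('side','side6');crop(s,'s6',270,130,370,280,4)"
```

```text
t 15.45 u,v,z [0.572  0.1188 0.2277] Fuvz [ 0.25 -0.   -4.43] Tuv [-0.005  0.025 -0.006]
```

View pics/s6.png

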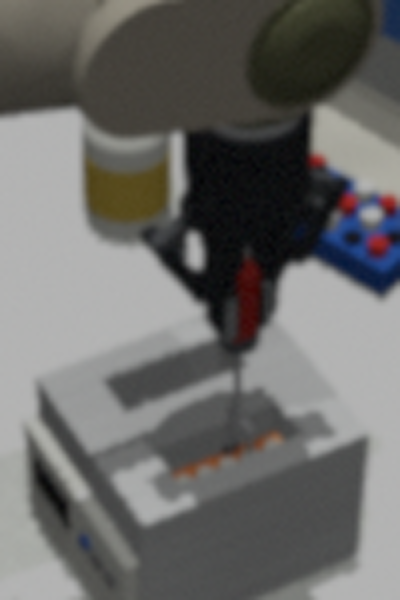

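step_arm([
  [-0.4,0,0,0,0,0,1.0],
  [-0.4,0,0,0,0,0,1.0],
  [-0.4,0,0,0,0,0,1.0],
  [-0.4,0,0,0,0,0,1.0],
  [-0.4,0,0,0,0,0,1.0],
  [-0.4,0,0,0,0,0,1.0],
  [-0.4,0,0,0,0,0,1.0],
  [-0.4,0,0,0,0,0,1.0],
  [-0.4,0,0,0,0,0,1.0],
  [-0.4,0,0,0,0,0,1.0],
  [-0.4,0,0,0,0,0,1.0],
  [-0.4,0,0,0,0,0,1.0],
])

```text
clock: 16.7
position: [0.5823, -0.0465, 0.2756]
ee_rot: [1.415, 1.061, -1.415]
ft_force: [-0.1, 0.6, -4.1]
gripper_width: 0.0172
```

```bash
python3 -c "
from h import *;ft()"
```

```text
t 16.7 u,v,z [0.5719 0.1188 0.2756] Fuvz [-0.26  0.57 -4.14] Tuv [-0.026  0.093  0.009]
```

step_arm([
  [-0.4,0,0,0,0,0,1.0],
  [-0.4,0,0,0,0,0,1.0],
  [-0.4,0,0,0,0,0,1.0],
  [-0.4,0,0,0,0,0,1.0],
  [-0.4,0,0,0,0,0,1.0],
  [-0.4,0,0,0,0,0,1.0],
  [-0.5,0,0,0,0,0,1.0],
  [-0.6,0,0,0,0,0,1.0],
  [-0.6,0,0,0,0,0,1.0],
  [-0.6,0,0,0,0,0,1.0],
  [-0.6,0,0,0,0,0,1.0],
  [-0.6,0,0,0,0,0,1.0],
  [-0.6,0,0,0,0,0,1.0],
  [-0.4,0,0,0,0,0,1.0],
  [-0.2,0,0,0,0,0,1.0],
  [0,0,0,0,0,0,1.0],
])

```text
clock: 18.3
position: [0.5823, -0.0465, 0.3465]
ee_rot: [1.415, 1.061, -1.415]
ft_force: [-0.1, -0.0, -4.1]
gripper_width: 0.0177
```

```bash
python3 -c "
from h import *;ft();go((.51,.26,.345),0)
s=shot('side','side7');crop(s,'s7',250,80,390,280,3)"
```

```text
t 18.3 u,v,z [0.572  0.1188 0.3465] Fuvz [-0.12 -0.07 -4.11] Tuv [-0.032  0.038 -0.037]
t 18.3 pos [ 0.5823 -0.0465  0.3465] yaw_y -16.27 toolx [ 0. -0. -1.] F [-0.13 -0.03 -4.11] w 0.0177
delta cm [  0.14 -15.53 -27.4 ] ('turnx', np.float64(-16.27)) q [-0.28  0.41  1.07 -0.    1.66  0.  ]
```

View pics/s7.png

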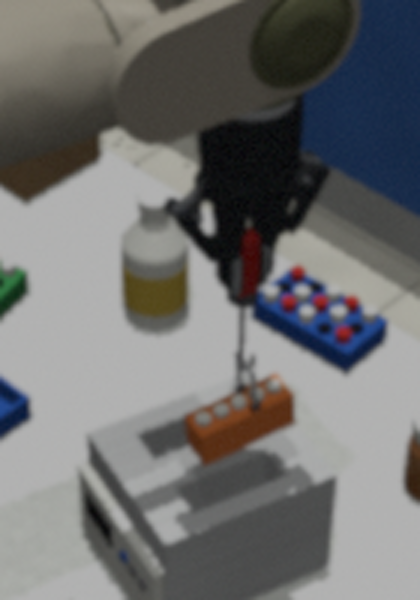

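step_arm([
  [0,0,0,-1,0,0,1.0],
  [0,0,0,-2,0,0,1.0],
  [0,0,0,-2,0,0,1.0],
  [0,0,0,-2,0,0,1.0],
  [0,0,0,-2,0,0,1.0],
  [0,0,0,-2,0,0,1.0],
  [0,0,0,-2,0,0,1.0],
  [0,0,0,-2,0,0,1.0],
  [0,0,0,-1.5,0,0,1.0],
  [0,0,0,0,0,0,1.0],
])

```text
clock: 19.35
position: [0.5823, -0.0465, 0.3461]
ee_rot: [1.206, 1.212, -1.206]
ft_force: [-0.0, 0.1, -4.7]
gripper_width: 0.0172
```

step_arm([
  [0,-0.1,-0.4,0,0,0,1.0],
  [0,-0.3,-0.8,0,0,0,1.0],
  [0,-0.4,-1.2,0,0,0,1.0],
  [0,-0.5,-1.6,0,0,0,1.0],
  [0,-0.5,-2,0,0,0,1.0],
  [0,-0.5,-2,0,0,0,1.0],
  [0,-0.5,-2,0,0,0,1.0],
  [0,-0.5,-2,0,0,0,1.0],
  [0,-0.5,-2,0,0,0,1.0],
  [0,-0.5,-2,0,0,0,1.0],
  [0,-0.5,-2,0,0,0,1.0],
  [0,-0.5,-2,0,0,0,1.0],
  [0,-0.5,-2,0,0,0,1.0],
  [0,-0.5,-2,0,0,0,1.0],
  [0,-0.5,-2,0,0,0,1.0],
  [0,-0.5,-1.6,0,0,0,1.0],
  [0,-0.4,-1.2,0,0,0,1.0],
  [0,-0.3,-0.8,0,0,0,1.0],
  [0,-0.2,-0.5,0,0,0,1.0],
  [0,0,0,0,0,0,1.0],
])

```text
clock: 21.35
position: [0.4988, 0.2545, 0.3463]
ee_rot: [1.206, 1.211, -1.206]
ft_force: [1.0, -0.4, -4.1]
gripper_width: 0.0176
```

```bash
python3 -c "
from h import *;ft();go((.502,.2615,.25),0)
s=shot('side','side8');crop(s,'s8',150,80,350,280,3)
s=shot('top','top8');crop(s,'t8',150,150,280,280,4)
"
```

```text
t 21.35 u,v,z [0.4073 0.3843 0.3463] Fuvz [ 1.02 -0.11 -4.06] Tuv [-0.03  -0.027 -0.032]
t 21.35 pos [0.4988 0.2545 0.3463] yaw_y 0.26 toolx [ 0. -0. -1.] F [ 0.95 -0.39 -4.06] w 0.0176
delta cm [ 9.63  0.32 -0.7 ] ('turnx', np.float64(0.26)) q [ 0.26  0.35  1.16 -0.    1.64  0.26]
```

View pics/s8.png

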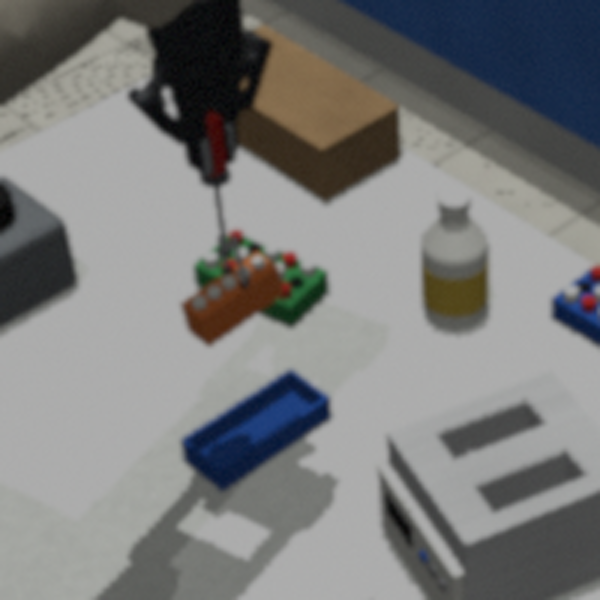

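View pics/t8.png

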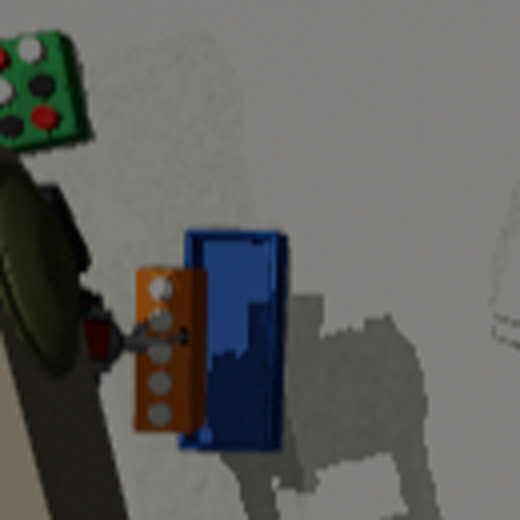

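```bash
python3 -c "
from h import *
s=cv2.imread('pics/side8.png');crop(s,'s8b',205,150,255,200,12)
"
```

```text
(no output)
```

View pics/s8b.png

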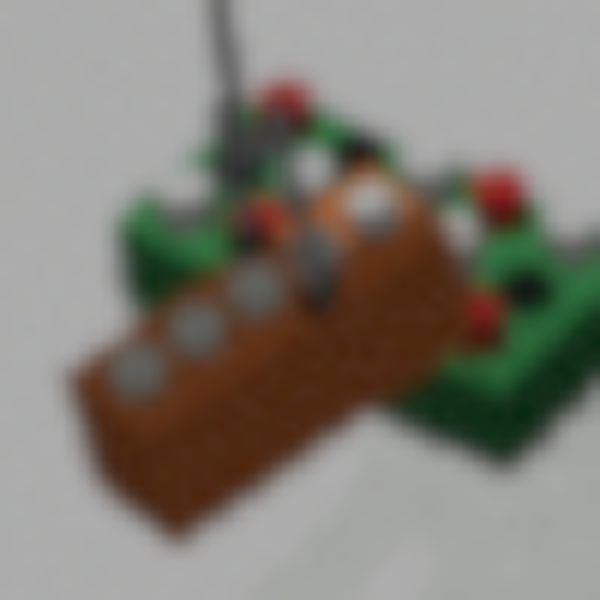

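```bash
python3 -c "
from h import *
T=lambda p,k,x,y:((p[0]+.5)/k-.5+x,(p[1]+.5)/k-.5+y)
def py(q,y):
    e,d=ray('side',*T(q,12,205,150));return e+d*(y-e[1])/d[1]
a,b=py((180,538),.2395),py((440,375),.2395);print(a,b,np.degrees(np.arctan2(b[2]-a[2],b[0]-a[0])),np.linalg.norm(b-a))
"
```

```text
[0.45865616 0.2395     0.17655936] [0.53472636 0.2395     0.17755225] 0.7478008579156217 0.07607668315037767
```

```bash
python3 -c "
from h import *
T=lambda p,k,x,y:((p[0]+.5)/k-.5+x,(p[1]+.5)/k-.5+y)
def py(q,y):
    e,d=ray('side',*T(q,12,205,150));return e+d*(y-e[1])/d[1]
for y in (.2525,.2545,.2575):
  a,b=py((135,370),y),py((375,205),y);print(a,b,np.degrees(np.arctan2(b[2]-a[2],b[0]-a[0])),np.linalg.norm(b-a))
"
```

```text
[0.46231012 0.2525     0.21587384] [0.53179741 0.2525     0.22185574] 4.920247252668708 0.06974429683981809
[0.46359923 0.2545     0.21384206] [0.53322819 0.2545     0.21983615] 4.920247252668391 0.06988648977389436
[0.46553289 0.2575     0.21079439] [0.53537436 0.2575     0.21680678] 4.920247252668439 0.07009977917500851
```

step_arm([
  [0.2,0.2,-0.2,0,0,0,1.0],
  [0.5,0.2,-0.2,0,0,0,1.0],
  [0.9,0.2,-0.2,0,0,0,1.0],
  [1.2,0.2,-0.1,0,0,0,1.0],
  [1.3,0,0,0,0,0,1.0],
  [1.3,0,0,0,0,0,1.0],
  [1.3,0,0,0,0,0,1.0],
  [1.3,0,0,0,0,0,1.0],
  [1.3,0,0,0,0,0,1.0],
  [1.2,0,0,0,0,0,1.0],
  [0.9,0,0,0,0,0,1.0],
  [0.5,0,0,0,0,0,1.0],
  [0.2,0,0,0,0,0,1.0],
  [0,0,0,0,0,0,1.0],
  [0,0,0,0,0,0,1.0],
])

```text
clock: 22.95
position: [0.5073, 0.2612, 0.2258]
ee_rot: [1.207, 1.211, -1.205]
ft_force: [-0.1, -0.1, -4.6]
gripper_width: 0.0172
```

```bash
python3 -c "
from h import *;ft();go((.507,.2615,.25),0)
s=shot('side','side9');crop(s,'s9',195,150,275,250,6)
s=shot('top','top9');crop(s,'t9',170,190,250,280,6)
"
```

```text
t 22.95 u,v,z [0.4135 0.3931 0.2258] Fuvz [-0.08 -0.14 -4.63] Tuv [-0.002  0.019 -0.032]
t 22.95 pos [0.5073 0.2612 0.2258] yaw_y 0.23 toolx [ 0.001  0.    -1.   ] F [-0.12 -0.11 -4.63] w 0.0172
delta cm [-2.42 -0.02 -0.03] ('turnx', np.float64(0.23)) q [0.27 0.42 1.36 0.   1.36 0.27]
```

View pics/s9.png

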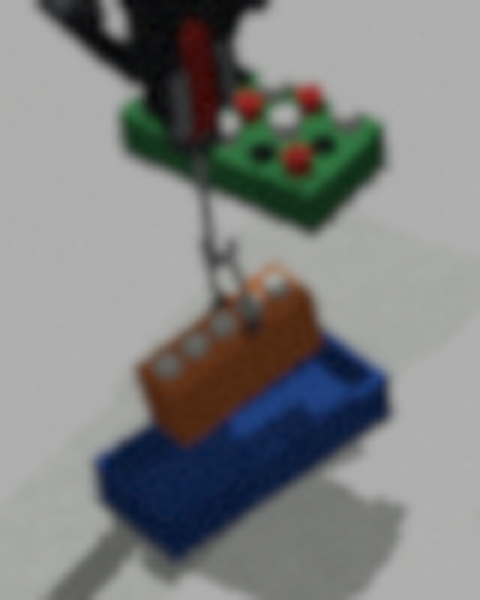

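View pics/t9.png

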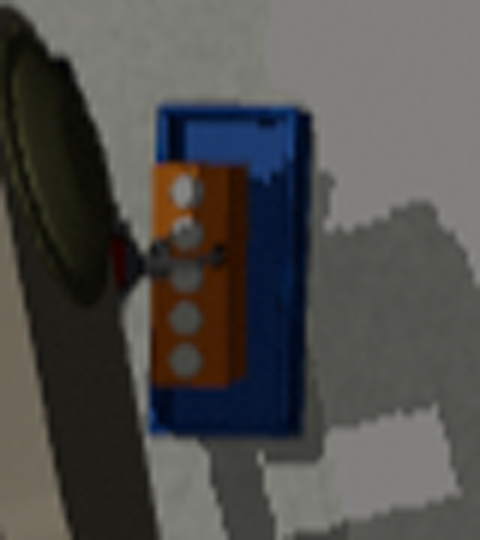

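```bash
python3 -c "
from h import *
T=lambda p,k,x,y:((p[0]+.5)/k-.5+x,(p[1]+.5)/k-.5+y)
print('caps',*[plane('top',*T(q,6,170,190),z).round(4) for q,z in (((186,191),.0965),((187,274),.0935),((185,360),.0905))])
print('cradle',np.mean([plane('top',*T(q,6,170,190),.03) for q in((160,107),(305,107),(297,437),(150,432))],0))
# side: caps mid & cradle rim
print(plane('side',*T((224,322),6,195,150),.0935),np.mean([plane('side',*T(q,6,195,150),.03) for q in((98,465),(388,382))],0))
"
```

```text
caps [0.5415 0.2654 0.0965] [0.5082 0.2646 0.0935] [0.4735 0.2649 0.0905]
cradle [0.51236282 0.26328092 0.03      ]
[0.51035421 0.26294708 0.0935    ] [0.51013422 0.25683236 0.03      ]
```

step_arm([
  [0.3,0,0.1,0,0,0,1.0],
  [0.5,0,0.1,0,0,0,1.0],
  [0.7,0,0,0,0,0,1.0],
  [0.7,0,0,0,0,0,1.0],
  [0.6,0,0,0,0,0,1.0],
  [0.4,0,0,0,0,0,1.0],
  [0.3,0,0,0,0,0,1.0],
  [0.2,0,0,0,0,0,1.0],
  [0,0,0,0,0,0,1.0],
  [0,0,0,0,0,0,1.0],
])

```text
clock: 24.05
position: [0.5071, 0.2592, 0.1885]
ee_rot: [1.206, 1.211, -1.206]
ft_force: [-0.0, -0.0, -5.2]
gripper_width: 0.0176
```

```bash
python3 -c "
from h import *;ft()
s=shot('side','side10');crop(s,'s10',195,150,275,250,6)
"
```

```text
t 24.05 u,v,z [0.414  0.3911 0.1885] Fuvz [-0.02 -0.05 -5.25] Tuv [-0.058  0.09   0.035]
```

View pics/s10.png

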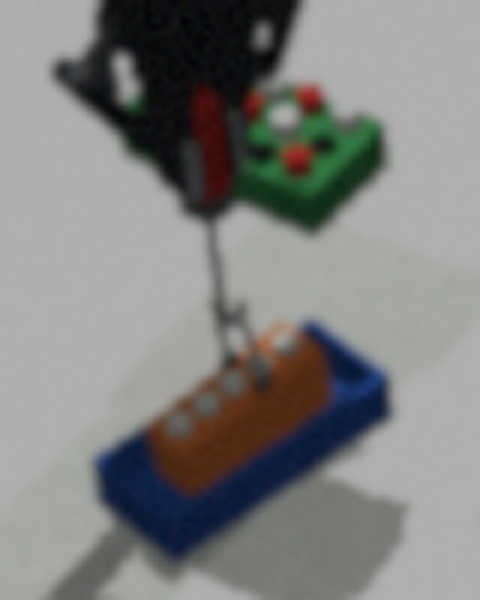

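step_arm([
  [0.1,0,0,0,0,0,1.0],
  [0.1,0,0,0,0,0,1.0],
  [0.1,0,0,0,0,0,1.0],
  [0.1,0,0,0,0,0,1.0],
  [0,0,0,0,0,0,1.0],
])

```text
clock: 24.6
position: [0.507, 0.2592, 0.1841]
ee_rot: [1.206, 1.211, -1.206]
ft_force: [-0.8, 0.5, -4.6]
gripper_width: 0.0168
```

```bash
python3 -c "
from h import *;ft()
"
```

```text
t 24.6 u,v,z [0.4139 0.391  0.1841] Fuvz [-0.89  0.26 -4.64] Tuv [ 0.027  0.01  -0.002]
```

step_arm([
  [0.1,0,0,0,0,0,1.0],
  [0.1,0,0,0,0,0,1.0],
  [0,0,0,0,0,0,1.0],
])

```text
clock: 24.9
position: [0.507, 0.2592, 0.1821]
ee_rot: [1.206, 1.211, -1.206]
ft_force: [-0.1, 1.2, -5.0]
gripper_width: 0.0172
```

```bash
python3 -c "
from h import *;ft()
"
```

```text
t 24.9 u,v,z [0.4139 0.391  0.1821] Fuvz [-0.42  1.09 -5.01] Tuv [ 0.004  0.04  -0.006]
```

step_arm([
  [0.1,0,0,0,0,0,1.0],
  [0.1,0,0,0,0,0,1.0],
  [0,0,0,0,0,0,1.0],
])

```text
clock: 25.2
position: [0.507, 0.2592, 0.1801]
ee_rot: [1.206, 1.211, -1.206]
ft_force: [0.2, -0.1, -4.1]
gripper_width: 0.0175
```

```bash
python3 -c "
from h import *;ft()
"
```

```text
t 25.2 u,v,z [0.4139 0.391  0.1801] Fuvz [ 0.2  -0.04 -4.07] Tuv [-0.004 -0.002 -0.   ]
```

step_arm([
  [0.1,0,0,0,0,0,1.0],
  [0.05,0,0,0,0,0,1.0],
  [0,0,0,0,0,0,1.0],
])

```text
clock: 25.5
position: [0.507, 0.2592, 0.1787]
ee_rot: [1.206, 1.211, -1.206]
ft_force: [-0.1, 0.4, -3.7]
gripper_width: 0.0172
```

```bash
python3 -c "
from h import *;ft()
"
```

```text
t 25.5 u,v,z [0.4139 0.391  0.1787] Fuvz [-0.19  0.41 -3.73] Tuv [-0.022 -0.001  0.025]
```

step_arm([
  [0.1,0,0,0,0,0,1.0],
  [0.05,0,0,0,0,0,1.0],
  [0,0,0,0,0,0,1.0],
])

```text
clock: 25.8
position: [0.5073, 0.2592, 0.1775]
ee_rot: [1.207, 1.211, -1.206]
ft_force: [0.3, 0.3, -2.8]
gripper_width: 0.0172
```

```bash
python3 -c "
from h import *;ft()
s=shot('side','side11');crop(s,'s11',195,150,275,250,6)
"
```

```text
t 25.8 u,v,z [0.4141 0.3911 0.1775] Fuvz [ 0.16  0.4  -2.77] Tuv [ 0.008 -0.226 -0.082]
```

View pics/s11.png

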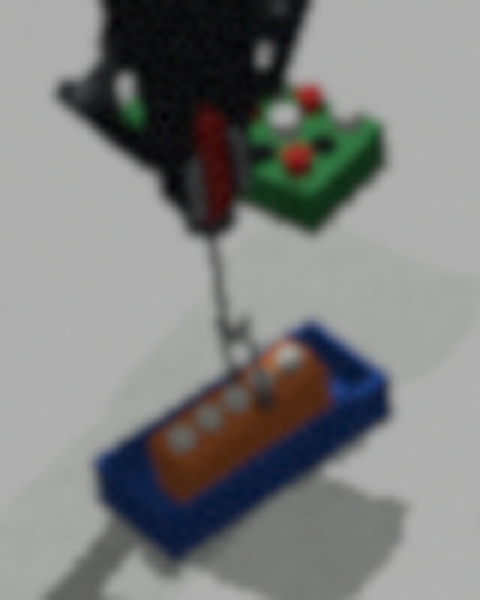

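step_arm([
  [0,0.1,0,0,0,0,1.0],
  [0,0.1,0,0,0,0,1.0],
  [0.05,0.1,0,0,0,0,1.0],
  [0.05,0.1,0,0,0,0,1.0],
  [0,0,0,0,0,0,1.0],
])

```text
clock: 26.35
position: [0.5111, 0.2592, 0.1761]
ee_rot: [1.206, 1.211, -1.207]
ft_force: [-0.3, -1.0, -3.5]
gripper_width: 0.0173
```

```bash
python3 -c "
from h import *;ft()
"
```

```text
t 26.35 u,v,z [0.4178 0.3922 0.1761] Fuvz [ 0.02 -1.01 -3.5 ] Tuv [ 0.007 -0.012  0.041]
```

step_arm([
  [0.05,0.1,0,0,0,0,1.0],
  [0.05,0.1,0,0,0,0,1.0],
  [0.05,0.05,0,0,0,0,1.0],
  [0,0,0,0,0,0,1.0],
])

```text
clock: 26.75
position: [0.5137, 0.2592, 0.1748]
ee_rot: [1.206, 1.211, -1.206]
ft_force: [0.2, -0.1, -3.5]
gripper_width: 0.0171
```

```bash
python3 -c "
from h import *;ft()
s=shot('side','side12');crop(s,'s12',195,150,275,250,6)
"
```

```text
t 26.75 u,v,z [0.4203 0.3929 0.1748] Fuvz [ 0.19 -0.1  -3.5 ] Tuv [ 0.002 -0.016 -0.012]
```

View pics/s12.png

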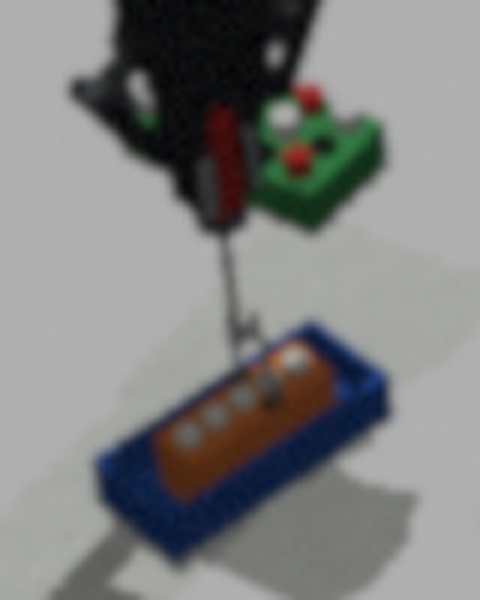

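step_arm([
  [0.05,0.07,0,0,0,0,1.0],
  [0.05,0.07,0,0,0,0,1.0],
  [0,0,0,0,0,0,1.0],
])

```text
clock: 27.1
position: [0.5151, 0.2592, 0.1738]
ee_rot: [1.206, 1.211, -1.206]
ft_force: [-0.4, -0.4, -3.8]
gripper_width: 0.0174
```

```bash
python3 -c "
from h import *;ft()
"
```

```text
t 27.1 u,v,z [0.4217 0.3934 0.1738] Fuvz [-0.23 -0.5  -3.8 ] Tuv [-0.039 -0.091  0.017]
```

step_arm([
  [0.05,0.07,0,0,0,0,1.0],
  [0.05,0.07,0,0,0,0,1.0],
  [0,0,0,0,0,0,1.0],
])

```text
clock: 27.4
position: [0.5165, 0.2592, 0.1729]
ee_rot: [1.206, 1.211, -1.206]
ft_force: [0.4, -1.2, -3.0]
gripper_width: 0.0175
```

```bash
python3 -c "
from h import *;ft()
"
```

```text
t 27.4 u,v,z [0.423  0.3938 0.1729] Fuvz [ 0.77 -1.04 -3.03] Tuv [ 0.029 -0.104 -0.013]
```

step_arm([
  [0.03,0.1,0,0,0,0,1.0],
  [0.05,0.08,0,0,0,0,1.0],
  [0,0,0,0,0,0,1.0],
])

```text
clock: 27.7
position: [0.5181, 0.2593, 0.172]
ee_rot: [1.206, 1.211, -1.206]
ft_force: [-1.6, -0.8, -1.1]
gripper_width: 0.0176
```

```bash
python3 -c "
from h import *;ft()
"
```

```text
t 27.7 u,v,z [0.4245 0.3942 0.172 ] Fuvz [-1.27 -1.22 -1.1 ] Tuv [-0.061  0.25  -0.023]
```

step_arm([
  [0.05,0.07,0,0,0,0,1.0],
  [0.05,0.07,0,0,0,0,1.0],
  [0,0,0,0,0,0,1.0],
])

```text
clock: 28.0
position: [0.5195, 0.2592, 0.1708]
ee_rot: [1.206, 1.211, -1.206]
ft_force: [-1.8, 0.2, -0.5]
gripper_width: 0.0172
```

```bash
python3 -c "
from h import *;ft()
s=shot('side','side13');crop(s,'s13',205,180,265,240,10)
"
```

```text
t 28.0 u,v,z [0.4258 0.3946 0.1708] Fuvz [-1.77 -0.34 -0.51] Tuv [-0.097  0.428  0.001]
```

View pics/s13.png

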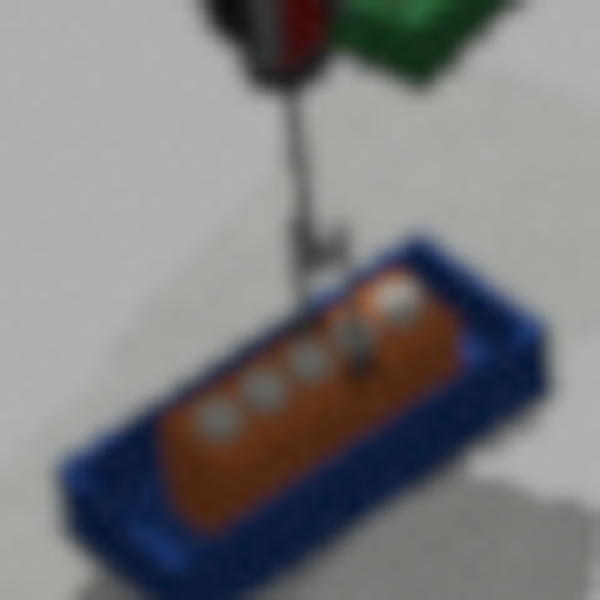

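step_arm([
  [0,-0.1,0,0,0,0,1.0],
  [0,-0.1,0,0,0,0,1.0],
  [0.1,0,0,0,0,0,1.0],
  [0.1,0,0,0,0,0,1.0],
  [0,0,0,0,0,0,1.0],
])

```text
clock: 28.55
position: [0.5177, 0.2592, 0.1689]
ee_rot: [1.206, 1.211, -1.206]
ft_force: [0.6, 1.0, -1.6]
gripper_width: 0.0171
```

```bash
python3 -c "
from h import *;ft()
"
```

```text
t 28.55 u,v,z [0.4241 0.3941 0.1689] Fuvz [ 0.26  1.11 -1.58] Tuv [-0.004  0.039  0.025]
```

Unloaded. Lower to clear the tip, then back out.

step_arm([
  [0.2,0,0,0,0,0,1.0],
  [0.3,0,0,0,0,0,1.0],
  [0.3,0,0,0,0,0,1.0],
  [0.3,0,0,0,0,0,1.0],
  [0.1,0,0,0,0,0,1.0],
  [0,0,0,0,0,0,1.0],
])

```text
clock: 29.15
position: [0.5175, 0.2592, 0.1568]
ee_rot: [1.206, 1.211, -1.206]
ft_force: [-0.1, -0.1, -1.0]
gripper_width: 0.017
```

```bash
python3 -c "
from h import *;ft()
"
```

```text
t 29.15 u,v,z [0.4239 0.394  0.1568] Fuvz [-0.07 -0.09 -1.01] Tuv [ 0.004  0.005 -0.008]
```

step_arm([
  [0,-0.1,0,0,0,0,1.0],
  [0,-0.1,0,0,0,0,1.0],
  [0,-0.1,0,0,0,0,1.0],
  [0,-0.1,0,0,0,0,1.0],
  [0,-0.1,0,0,0,0,1.0],
  [0,0,0,0,0,0,1.0],
])

```text
clock: 29.75
position: [0.5124, 0.2592, 0.157]
ee_rot: [1.206, 1.211, -1.206]
ft_force: [0.0, -0.8, -1.7]
gripper_width: 0.0176
```

```bash
python3 -c "
from h import *;ft()
"
```

```text
t 29.75 u,v,z [0.4191 0.3926 0.157 ] Fuvz [ 0.25 -0.76 -1.66] Tuv [ 0.004 -0.024 -0.04 ]
```

step_arm([
  [0,-0.2,0,0,0,0,1.0],
  [0,-0.2,0,0,0,0,1.0],
  [0,-0.2,0,0,0,0,1.0],
  [0,-0.2,0,0,0,0,1.0],
  [0,-0.3,0,0,0,0,1.0],
  [0,-0.3,0,0,0,0,1.0],
  [0,-0.4,0,0,0,0,1.0],
  [0,-0.3,0,0,0,0,1.0],
  [0,0,0,0,0,0,1.0],
])

```text
clock: 30.65
position: [0.4912, 0.2592, 0.1571]
ee_rot: [1.206, 1.211, -1.206]
ft_force: [-1.3, 0.3, -1.2]
gripper_width: 0.0172
```

```bash
python3 -c "
from h import *;ft()
s=shot('side','side14');crop(s,'s14',195,150,275,250,6)
"
```

```text
t 30.65 u,v,z [0.3987 0.3866 0.1571] Fuvz [-1.33 -0.07 -1.19] Tuv [ 0.025  0.002 -0.015]
```

View pics/s14.png

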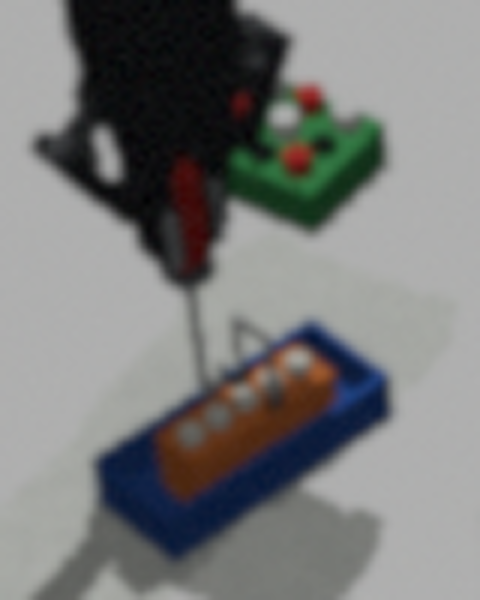

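step_arm([
  [-0.5,0,0,0,0,0,1.0],
  [-1.5,0,0,0,0,0,1.0],
  [-2.5,0,0,0,0,0,1.0],
  [-2.5,0,0,0,0,0,1.0],
  [-2.5,0,0,0,0,0,1.0],
  [-1.2,0,0,0,0,0,1.0],
  [-0.5,0,0,0,0,0,1.0],
  [0,0,0,4,0,0,1.0],
  [0,0,0,4,0,0,1.0],
  [0,0,0,4,0,0,1.0],
  [0,0,0,3.6,0,0,1.0],
  [0,0,0,0,0,0,1.0],
])

```text
clock: 31.9
position: [0.4913, 0.259, 0.2679]
ee_rot: [1.403, 1.071, -1.406]
ft_force: [-0.7, -0.0, -1.2]
gripper_width: 0.0178
```

```bash
python3 -c "
from h import *;go((.4467,-.261,.27),-15.36)
s=shot('top','top15');crop(s,'t15',170,190,250,280,6)
"
```

```text
t 31.9 pos [0.4913 0.259  0.2679] yaw_y -15.4 toolx [-0.002 -0.001 -1.   ] F [-0.67 -0.04 -1.19] w 0.0178
delta cm [-0.17  9.51 51.32] ('turnx', np.float64(-0.04)) q [0.27 0.36 1.34 0.   1.45 0.54]
```

View pics/t15.png

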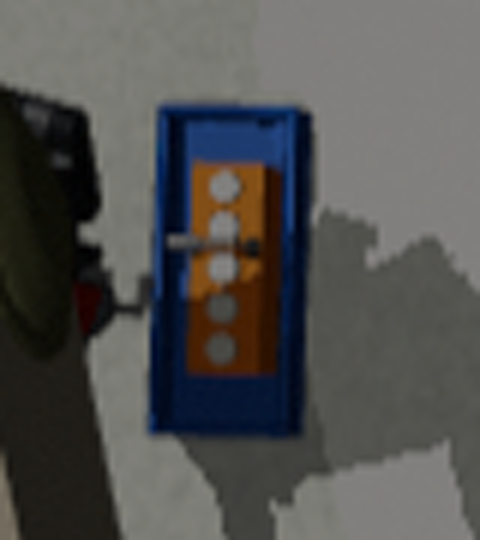

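step_arm([
  [0,0.2,1,0,0,0,1.0],
  [0,0.4,2,0,0,0,1.0],
  [0,0.5,3,0,0,0,1.0],
  [0,0.6,3,0,0,0,1.0],
  [0,0.6,3,0,0,0,1.0],
  [0,0.6,3,0,0,0,1.0],
  [0,0.6,3,0,0,0,1.0],
  [0,0.6,3,0,0,0,1.0],
  [0,0.6,3,0,0,0,1.0],
  [0,0.6,3,0,0,0,1.0],
  [0,0.6,3,0,0,0,1.0],
  [0,0.6,3,0,0,0,1.0],
  [0,0.6,3,0,0,0,1.0],
  [0,0.6,3,0,0,0,1.0],
  [0,0.5,3,0,0,0,1.0],
  [0,0.5,3,0,0,0,1.0],
  [0,0.4,3,0,0,0,1.0],
  [0,0.3,2,0,0,0,1.0],
  [0,0.2,1,0,0,0,1.0],
  [0,0,0,0,0,0,1.0],
])

```text
clock: 33.95
position: [0.4485, -0.2589, 0.2687]
ee_rot: [1.405, 1.07, -1.405]
ft_force: [0.7, 1.1, -1.3]
gripper_width: 0.0173
```

```bash
python3 -c "
from h import *;go((.4467,-.261,.138),-15.36)
s=shot('side','side16');crop(s,'s16',320,180,440,360,3.3)
"
```

```text
t 33.95 pos [ 0.4485 -0.2589  0.2687] yaw_y -15.42 toolx [-0.  0. -1.] F [ 0.69  1.09 -1.33] w 0.0173
delta cm [13.07 -0.11  0.25] ('turnx', np.float64(-0.06)) q [-0.75  0.27  1.45 -0.    1.42 -0.48]
```

View pics/s16.png

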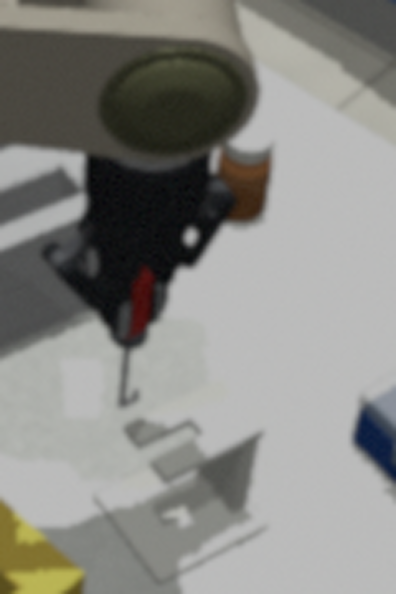

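```bash
python3 -c "
from h import *
print(proj('side',[.4375,-.2587,.164]),proj('side',[.4485,-.2589,.1742]))
a=cv2.imread('pics/side3.png');b=cv2.imread('pics/side16.png')
x=np.hstack([a[260:320,330:380],b[255:315,333:383]]);crop(x,'cmp',0,0,100,60,8)
"
```

```text
[352.39418703 308.54508236] [355.96906966 303.09245567]
```

View pics/cmp.png

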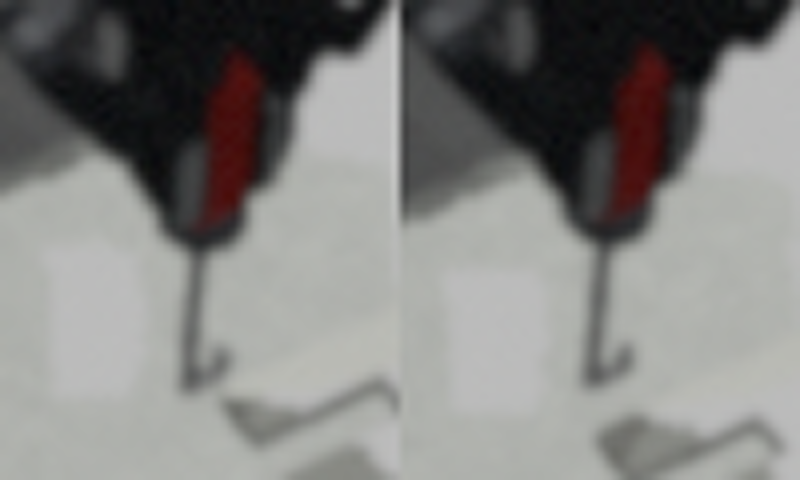

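step_arm([
  [1,-0.1,0.1,0,0,0,1.0],
  [2,0,0.1,0,0,0,1.0],
  [2.5,0,0.05,0,0,0,1.0],
  [2.5,0,0,0,0,0,1.0],
  [2.5,0,0,0,0,0,1.0],
  [1.5,0,0,0,0,0,1.0],
  [0.9,0,0,0,0,0,1.0],
  [0,0,0,0,0,0,1.0],
])

```text
clock: 34.8
position: [0.4471, -0.2593, 0.139]
ee_rot: [1.403, 1.073, -1.404]
ft_force: [-0.1, 0.1, -0.9]
gripper_width: 0.0171
```

```bash
python3 -c "
from h import *;go((.5046,-.2769,.1385),-15.36)
s=shot('side','side17');crop(s,'s17',330,230,430,350,5)
"
```

```text
t 34.8 pos [ 0.4471 -0.2593  0.139 ] yaw_y -15.31 toolx [-0.001  0.001 -1.   ] F [-0.07  0.15 -0.95] w 0.0171
delta cm [0.03 6.02 0.18] ('turnx', np.float64(0.05)) q [-0.75  0.39  1.65  0.    1.11 -0.49]
```

View pics/s17.png

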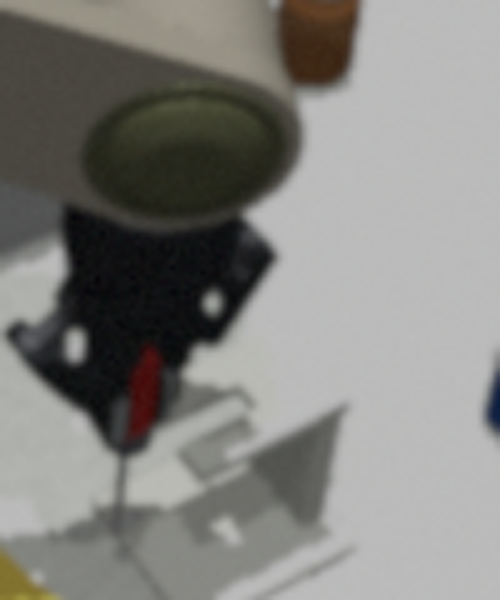

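step_arm([
  [0,0.3,0.1,0,0,0,1.0],
  [0,0.7,0.08,0,0,0,1.0],
  [0,1,0,0,0,0,1.0],
  [0,1,0,0,0,0,1.0],
  [0,1,0,0,0,0,1.0],
  [0,1,0,0,0,0,1.0],
  [0,0.7,0,0,0,0,1.0],
  [0,0.3,0,0,0,0,1.0],
  [0,0,0,0,0,0,1.0],
])

```text
clock: 35.75
position: [0.505, -0.2779, 0.1399]
ee_rot: [1.404, 1.07, -1.404]
ft_force: [-1.0, 0.2, -0.6]
gripper_width: 0.0175
```

```bash
python3 -c "
from h import *;ft();go((.5046,-.2769,.1245),-15.36)
s=shot('side','side18');crop(s,'s18',340,230,430,340,5)
"
```

```text
t 35.75 u,v,z [ 0.5627 -0.125   0.1399] Fuvz [-0.96 -0.09 -0.62] Tuv [0.016 0.023 0.023]
t 35.75 pos [ 0.505  -0.2779  0.1399] yaw_y -15.35 toolx [ 0. -0. -1.] F [-0.95  0.18 -0.62] w 0.0175
delta cm [ 1.54 -0.07 -0.09] ('turnx', np.float64(0.01)) q [-0.71  0.51  1.46  0.    1.17 -0.44]
```

View pics/s18.png

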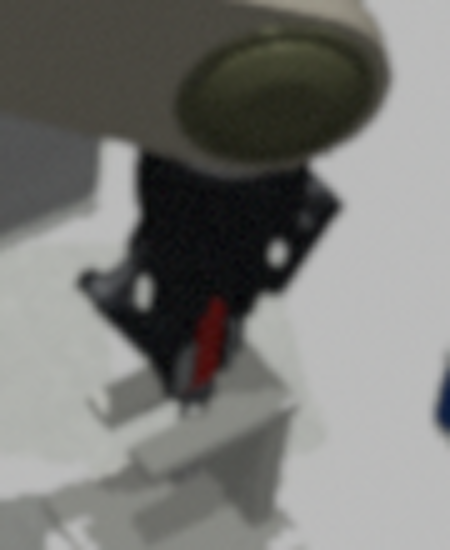

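step_arm([
  [0.3,-0.05,-0.07,0,0,0,1.0],
  [0.4,0,0,0,0,0,1.0],
  [0.3,0,0,0,0,0,1.0],
  [0.2,0,0,0,0,0,1.0],
  [0.1,0,0,0,0,0,1.0],
  [0.1,0,0,0,0,0,1.0],
  [0.1,0,0,0,0,0,1.0],
  [0,0,0,0,0,0,1.0],
])

```text
clock: 36.6
position: [0.5044, -0.277, 0.1249]
ee_rot: [1.404, 1.07, -1.404]
ft_force: [0.3, 0.4, -1.3]
gripper_width: 0.0172
```

```bash
python3 -c "
from h import *;ft();go((.5046,-.2769,.1245),-15.36)
"
```

```text
t 36.6 u,v,z [ 0.5619 -0.1243  0.1249] Fuvz [ 0.18  0.42 -1.33] Tuv [-0.032  0.07   0.001]
t 36.6 pos [ 0.5044 -0.277   0.1249] yaw_y -15.37 toolx [-0.  0. -1.] F [ 0.29  0.35 -1.33] w 0.0172
delta cm [ 0.04  0.01 -0.02] ('turnx', np.float64(-0.01)) q [-0.71  0.52  1.48  0.    1.14 -0.44]
```

step_arm([
  [0.05,0,0,0,0,0,1.0],
  [0.03,0,0,0,0,0,1.0],
  [0,0,0,0,0,0,1.0],
])

```text
clock: 36.9
position: [0.5045, -0.2771, 0.1245]
ee_rot: [1.404, 1.07, -1.404]
ft_force: [-0.7, 0.7, 2.3]
gripper_width: 0.0171
```

```bash
python3 -c "
from h import *;ft()
"
```

```text
t 36.9 u,v,z [ 0.562  -0.1244  0.1245] Fuvz [-0.86  0.47  2.31] Tuv [0.028 0.234 0.027]
```

Seated (same Fz +2.3 as at the original grasp). Release slowly and rise.

step_arm([
  [0,0,0,0,0,0,2.0],
  [0,0,0,0,0,0,2.5],
  [0,0,0,0,0,0,3.5],
  [0,0,0,0,0,0,5],
  [0,0,0,0,0,0,7],
  [0,0,0,0,0,0,8.5],
  [0,0,0,0,0,0,8.5],
  [0,0,0,0,0,0,8.5],
], squeeze=20)

```text
clock: 37.7
position: [0.5044, -0.2771, 0.1242]
ee_rot: [1.404, 1.07, -1.404]
ft_force: [0.4, 0.3, -0.3]
gripper_width: 0.0851
```

step_arm([
  [-0.5,0,0,0,0,0,8.5],
  [-1.5,0,0,0,0,0,8.5],
  [-2.5,0,0,0,0,0,8.5],
  [-3,0,0,0,0,0,8.5],
  [-3,0,0,0,0,0,8.5],
  [-2,0,0,0,0,0,8.5],
  [-1,0,0,0,0,0,8.5],
  [0,-1,2,0,0,0,8.5],
  [0,-2,3,0,0,0,8.5],
  [0,-3,3,0,0,0,8.5],
  [0,-3,3,0,0,0,8.5],
  [0,-3,3,0,0,0,8.5],
  [0,-2,2,0,0,0,8.5],
  [0,-1,1,0,0,0,8.5],
  [0,0,0,0,0,0,8.5],
])

```text
clock: 39.2
position: [0.314, -0.4017, 0.2589]
ee_rot: [1.406, 1.07, -1.405]
ft_force: [-0.2, 0.5, 0.3]
gripper_width: 0.085
```

```bash
python3 -c "
from h import *;ft()
s=shot('side','side20');t=shot('top','top20')
a=cv2.resize(s[275:355,340:420],None,fx=4.8,fy=4.8,interpolation=2);b=cv2.resize(s[180:260,195:275],None,fx=4.8,fy=4.8,interpolation=2)
cv2.imwrite('pics/s20.png',np.hstack([a,b]))
a=cv2.resize(t[200:275,385:460],None,fx=5,fy=5,interpolation=2);b=cv2.resize(t[195:270,170:245],None,fx=5,fy=5,interpolation=2)
cv2.imwrite('pics/t20.png',np.hstack([a,b]))
"
```

```text
t 39.2 u,v,z [ 0.4141 -0.2974  0.2589] Fuvz [-0.3   0.42  0.29] Tuv [ 0.001 -0.016 -0.004]
```

View pics/s20.png

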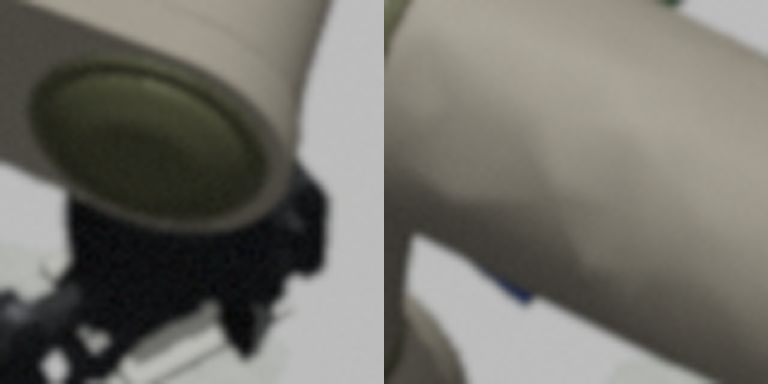

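View pics/t20.png

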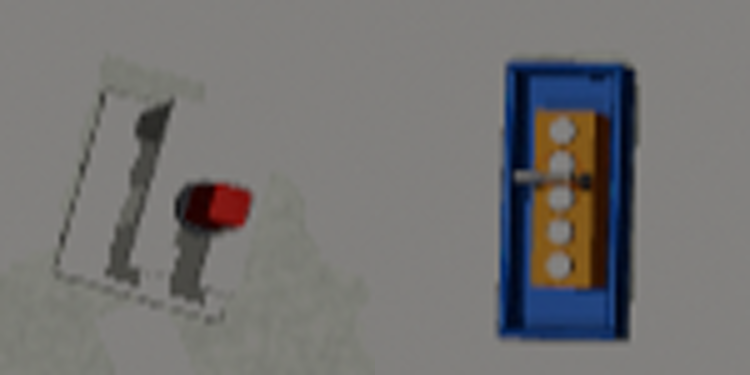

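View pics/top20.png

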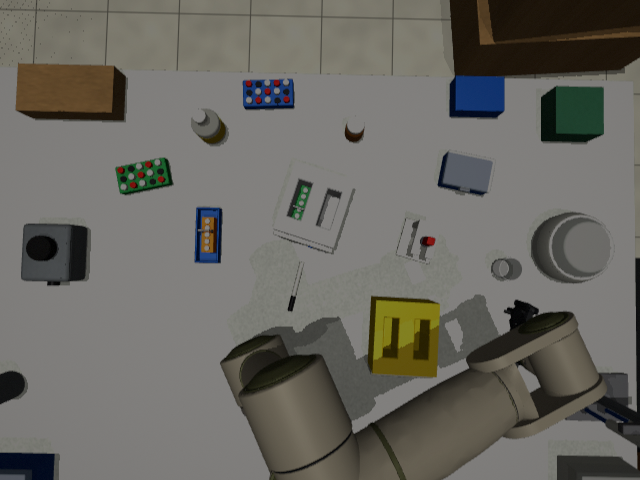

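```bash
python3 -c "
from plant import env
print(env.hand_in())"
```

```text
the job is handed in; nothing more can be done
None
```

The orange carrier now stands upright on the floor of the blue cradle and the hook hangs on its stand. I handed the job in at about 39 s.

- **Feeling and lifting:** The shank met the bail's bar at about +8 mm from the carrier's middle, with about 2.3 N on contact. That agreed with the top-view measurement. Lifting took the carrier's weight and little more. The highest force read was about 5 N, hook included, though I only read it at the end of each move call.
- **Setting down:** The carrier hung tilted by about 5°. I lowered it on its low end and moved the hook with the bar until the load was off, then lowered the hook clear and backed it out without load.
- **Hanging the hook back:** At the seat I read the same +2.3 N as when I first grasped the hook.
- **Last checks:** The final top picture shows the carrier level inside the cradle at pixel (208, 235). The hook handle is at (428, 241), where it was at the start. The green carrier is in its well, the bystanders look unmoved and the gripper is clear of everything.
- **Where the checks fell short or disagreed:**
  - The final side picture was blocked by the arm. The last side view of the carrier is from just after the hook came out of the bail, and it also showed it standing level.
  - The two cameras disagreed by up to about 7 mm on some positions, including the cradle's y. I averaged them and the clearances covered the difference.
  - The hanging tilt came from one side view only, and a second estimate from a blurred edge gave under 1°.

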